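Turn the sample carrier over with the lifter and seat it on the reading stage

TASK

The white sample carrier plate lies wrong way up (ribs down) on the steel bench, against the edge of the rubber mat. Take the lifter by its grip, slide its blade under the plate's free long edge and tip the plate over onto the mat so that it lies ribs up, then stand the lifter back on the bench beside the mat. Then take the turned plate and seat it, ribs up, fully down on the reading stage so that both locating pins come through its two holes, leaving the bottle, beaker and jar where they are.

Things in the scene. Friction and masses are not known exactly. Their poses are not given: they have to be found in the camera images.
- plate_center (a point): Centre (also of its thickness) of the white metal carrier plate, 60 mm (x) by 100 mm (y) by 6 mm (z), 110 g. +z points out of the plain face: up at the start, down once turned over. On the -z face two ribs, 6 mm high and wide, run along x at the short ends (y = -47, +47 mm), with three dark round marks between. Its width of 60 mm can be gripped across the 6 mm thick long edges
- hole_a (a point): Centre of through hole A of the plate, 9 mm in diameter, at x = +18, y = -33 mm from the plate's centre (plate axes). At the start the plate stands on its ribs on the bench, so a gap 6 mm high and 88 mm wide lies under its long edges; its +x long edge is 1 to 3 mm from the mat's edge, its -x long edge is free and faces the robot
- hole_b (a point): Centre of through hole B of the plate, 9 mm in diameter, at x = -6, y = +33 mm from the plate's centre (plate axes)
- mat: Fixed black rubber mat on the bench, 150 mm (x) by 200 mm (y) by 6 mm thick; origin at the centre of its underside, z up. Its edge at x = -75 mm faces the robot and the plate lies against it; the edge acts as a stop when the plate is tipped up. The mat is free to receive the turned plate
- lifter_grip (a point): Lifter: black upright grip, 26 mm (x) by 14 mm (y), from 2 to 48 mm above the bench, on a flat steel blade 2 mm thick, 40 mm wide (y), that runs from 14 mm behind the grip's centre line to 62 mm ahead of it. The point is on the grip's centre line, 30 mm above the blade's underside. x points along the blade to its tip, z up along the grip. 120 g; stands freely on its blade
- lifter_tip (a point): Middle of the lifter blade's front edge, half-way through its thickness: 62 mm ahead of and 29 mm below the grip point (lifter axes, the same as the grip's)
- stage_seat (a point): Fixed reading stage: centre of its flat aluminium top, 30 mm above the bench. The top is 40 mm (x) by 80 mm (y) with ears under the pins, on a grey base 100 by 120 by 10 mm high; z up. The seated plate has its centre 3 mm above this point, its z down, its x opposite to the stage's x, its y along the stage's y; only this way round fits both pins
- pin_a (a point): Foot of locating pin A, at x = -18, y = -33 mm from the stage's centre, level with the top; 6 mm in diameter and 11 mm high with its last 4 mm tapered. It goes through hole A
- pin_b (a point): Foot of locating pin B, the same size, at x = +6, y = +33 mm from the stage's centre. It goes through hole B
- bottle: White plastic bottle, 60 mm in diameter, 130 mm high, standing; leave alone. Origin at the centre of its underside
- beaker: Glass beaker, 68 mm in diameter, 85 mm high, standing; leave alone. Origin at the centre of its underside
- jar: Amber jar, 52 mm in diameter, 60 mm high, standing; leave alone. Origin at the centre of its underside
Things that resemble listed ones, but are neither listed nor needed, are in the scene too. Leave any red look-alike of the part that bears lifter_grip alone.

How it is judged:
On the way, in this order (a step that is already met when the one before it is completed fails the run):
1. the lifter, not the fingers, has tipped the plate up on edge (more than 50 degrees) (angle between plate_center's own z axis and vertical between 0.87 and 2 rad and contact force between lifter and plate above 0.02 N and contact force between the fingers and plate below 0.02 N), for 0.05 s.
2. the plate lies turned over, ribs up, on the mat, not held (angle between plate_center's own z axis and vertical above 2.95 rad and contact force between plate and mat above 0.2 N and contact force between the fingers and plate below 0.02 N and linear speed of plate below 0.03 m/s), for 0.1 s.
At the end, for the whole second after the job is handed in: The plate sits ribs up and flat (within 3.5 degrees) on the reading stage, fully down (within 1.5 mm), each hole within 3.5 mm of its pin; the lifter stands upright (within 6 degrees) with its blade flat on the bench; both at rest (horizontal distance between hole_a and pin_a below 0.0035 m and horizontal distance between hole_b and pin_b below 0.0035 m and angle between plate_center's own z axis and vertical above 3.08 rad and z of plate_center in the frame of stage_seat between 0.0015 and 0.0045 m and linear speed of each of plate, lifter below 0.01 m/s and angle between lifter_grip's own z axis and vertical below 0.1 rad and height (world z) of lifter_tip below 0.004 m); the robot touches nothing.
It fails at once if the bottle, beaker or jar is shifted by more than 30 mm or knocked over (distance of any of bottle, beaker, jar from where it was at the start of the episode above 0.03 m or angle between any of bottle, beaker, jar's own z axis and vertical above 0.5 rad).
It also fails if it takes over 62 s, if anything falls off the work surface, if the arm or the gripper's body presses on something with over 40 N, if the wrist force passes 120 N, or if a joint passes its speed limit or range.

ROBOT

A 7-joint arm with a two-finger parallel gripper is mounted at the origin on the work surface. World frame = base frame: x ahead of the robot, y to its left, z up, the work surface at z = 0. Lengths are in m, angles in rad, forces in N, time in s.
With the tool pointing down it reaches from about 0.425 to 0.925 m from the base axis. Payload 6.8 kg.
Tool frame: the origin (TCP) lies at the very end of the fingers, on their centre line; the grasp point (between the pads) lies 19 mm behind it; y points along the fingers, x is the direction in which the jaws open and shut, and the axes are right-handed (so a half turn about y gives the same grasp; the last joint's range is limited). The gripper opens to 85 mm and grips with 20 to 120 N. Pads are 22 mm wide; open, the fingers measure 114 mm over their backs; the gripper's body (76 mm by 85 mm) begins 54 mm behind the grasp point. The pads swing forward as they close: fully open they stand 13 mm farther back than shut.
Start: joints at [1.194, 0.477, 0.022, 1.555, -0.011, 1.109, -0.083], TCP at [0.179, -0.651, 0.231] pointing down, gripper open.
Joint ranges: [-2.96, 2.96], [-0.34, 2.1], [-1.41, 1.46], [0.24, 2.44], [-1.37, 4.51], [0.17, 1.92], [-2.96, 2.96]. Speed limits (rad/s): [2.39, 2.39, 3.14, 3.14, 3.14, 3.14, 3.14].

INTERFACE

Orientations are given as a rotation vector (axis times angle).
In Python, from bench import r, imaging gives the robot as it stands.
- The arm moves only by the shell command python3 -m jog 'ROWS' [FORCE]. ROWS is text: rows parted by semicolons, each of 7 numbers parted by spaces: the turn, a rotation vector about the tool's x, y, z in degrees, then the shift along the tool's x, y, z in mm, then the opening, from 0 (shut) to 1 (fully open). A call has exactly 5 rows; each row shifts and turns the commanded pose from where the row before left it, along the tool's axes as they then stand; what a row does not reach is not made up. A row lasts 1/12 s, in which the tool goes at most 41.7 mm and 7.16 degrees, less where a joint would pass 70% of its speed; a pose out of reach is approached as far as the arm can. A call with a gripper value outside its range is refused whole. The fingers move at their own pace and stop on an object; FORCE is the grip in N (left out, the last holds). Time passes only in rows, so rows that do not move let the fingers close, or fill a call up. It gives the time, the measured TCP pose, the force and the opening at its end, in the units of the state.
- r.get_obs(): the state, without advancing time (a new reading comes with each control period).
- imaging.grab_frame(name): name is "side" or "top"; returns a dict with "color" (400x640x3 uint8, red, green, blue), "z_map" (400x640 float32, m along the optical axis (not along the pixel's ray), 0 where there is no reading), "fx", "fy", "cx", "cy" (pixels), "world_to_cam" (4x4, takes a point from world to camera coordinates). Camera axes: x right, y up, looking along -z (the intrinsics and any distortion apply to the point x, -y, -z); pixel columns grow to the right and rows downward; lengths in m; the calibration is good to about 2 mm. A picture is of the moment at which its call begins.
- r.hand_in(): hands the job in, once; it reports no verdict.
The state is a dict: "clock": time; "joints": joint angles; "qvel": joint speeds; "tau": joint torques, N m; "tcp_pos": TCP position; "orientation": TCP orientation; "contact_force": force on the tool from outside, world axes, zero at the start; "moment": the same for the moment, N m; "grip_width": finger opening in m.
Only numpy, scipy, OpenCV 4.12 (cv2) and the standard library are available. Lean on these libraries where they do the work, as an engineer would, in place of code of your own. Each camera call takes 0.05 s, during which the arm holds its last target.

## Working session

There is one attempt and no reset: what is moved stays moved. The work goes in short steps, Python scripts to look and compute and a shell command to move; the robot and the scene stay as the last step left them, time stands still between calls to the robot, and variables do not carry over. Pictures are saved under pics/ and viewed, and the job is handed in when it is done.

```bash
ls -la; mkdir -p pics; python3 - <<'E'
from bench import r, imaging
import cv2,numpy as np
print(r.get_obs())
for n in("side","top"):
    f=imaging.grab_frame(n); cv2.imwrite(f"pics/{n}0.png",f["color"][:,:,::-1]); print(n,{k:f[k] for k in f if k not in("color","z_map")}); np.savez(f"{n}0.npz",**{k:np.array(f[k]) for k in f})
E
```

```text
total 12
drwxr-xr-x  3 agent agent 4096 Dec  7 00:44 .
drwxr-xr-x 23 root  root  4096 Dec  7 00:44 ..
drwxr-xr-x  2 agent agent 4096 Dec  7 00:44 pics
{'clock': 0.0, 'joints': array([ 1.19390197,  0.477807  ,  0.02233066,  1.55648246, -0.01152992,
        1.10931548, -0.08314803]), 'qvel': array([-0.00017291,  0.00132542,  0.00011047,  0.00042028,  0.00043867,
        0.00289429,  0.00169187]), 'tau': array([-1.25334598e-03, -5.96444643e+01,  1.60711057e+00, -2.81201291e+01,
        1.24464871e-02,  9.40223923e-03, -1.81789483e-05]), 'tcp_pos': array([ 0.17909306, -0.6501688 ,  0.23030783]), 'orientation': array([-1.32334661,  1.0101079 , -1.00750519]), 'contact_force': array([ 0.7486455 ,  0.02074303, -0.79795186]), 'moment': array([ 0.00812401,  0.00566827, -0.01869715]), 'grip_width': 0.08520979669196381}
side {'fx': 368.88416546686886, 'fy': 368.88416546686886, 'cx': 321.28136495555367, 'cy': 201.01083839512245, 'world_to_cam': array([[-0.85926155, -0.51145467,  0.00914941,  0.51831062],
       [ 0.30125742, -0.49150565,  0.81710842, -0.21509261],
       [-0.41341693,  0.70486617,  0.57641142, -0.83857996],
       [ 0.        ,  0.        ,  0.        ,  1.        ]])}
top {'fx': 496.0755921417959, 'fy': 496.0755921417959, 'cx': 330.0943715219577, 'cy': 201.66904522958507, 'world_to_cam': array([[-0.00953155, -0.99985441, -0.01415285,  0.0510067 ],
       [ 0.9971717 , -0.01055927,  0.07441166, -0.57145905],
       [-0.07455027, -0.01340356,  0.99712717, -1.37736571],
       [ 0.        ,  0.        ,  0.        ,  1.        ]])}
```

View pics/side0.png

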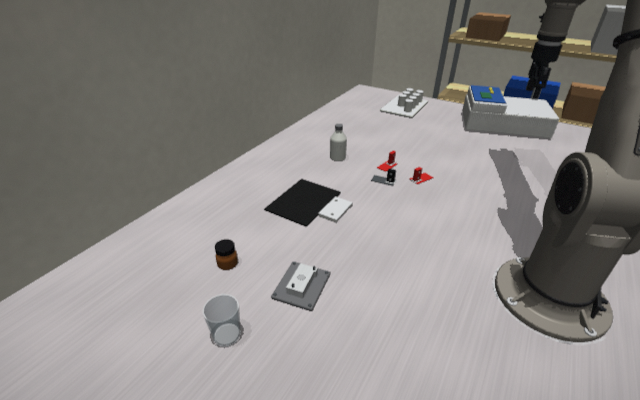

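View pics/top0.png

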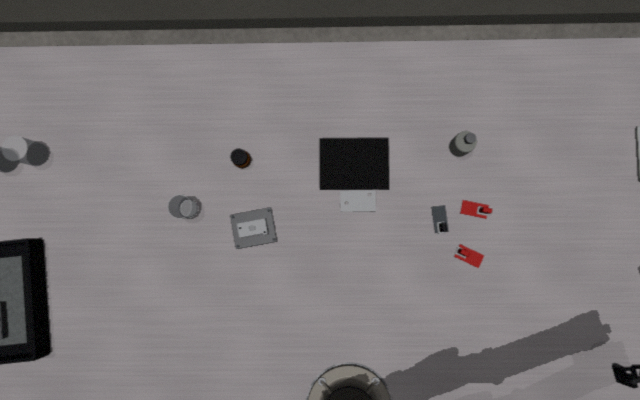

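```bash
cat > h.py <<'E'
import numpy as np,cv2
from scipy.spatial.transform import Rotation as R
def ray(f,u,v):
    W=np.array(f["world_to_cam"]);Rw=W[:3,:3];t=W[:3,3]
    d=np.array([(u-f["cx"])/f["fx"],-(v-f["cy"])/f["fy"],-1.])
    return -Rw.T@t,Rw.T@d
def onz(f,u,v,z):
    c,d=ray(f,u,v);s=(z-c[2])/d[2];return c+s*d
def proj(f,p):
    W=np.array(f["world_to_cam"]);q=W[:3,:3]@np.array(p)+W[:3,3]
    return np.array([f["cx"]+f["fx"]*q[0]/-q[2],f["cy"]-f["fy"]*q[1]/-q[2]])
def load(n): return dict(np.load(n+".npz"))
E
python3 - <<'E'
from h import *
f=load("top0");c=f["color"][:,:,::-1]
a=cv2.resize(c[180:280,300:500],None,fx=4,fy=4,interpolation=cv2.INTER_CUBIC);cv2.imwrite("pics/c1.png",a)
a=cv2.resize(c[190:260,210:300],None,fx=8,fy=8,interpolation=cv2.INTER_CUBIC);cv2.imwrite("pics/c2.png",a)
f=load("side0");c=f["color"][:,:,::-1]
a=cv2.resize(c[140:230,260:440],None,fx=4.4,fy=4.4,interpolation=cv2.INTER_CUBIC);cv2.imwrite("pics/c3.png",a)
from bench import r
o=r.get_obs();print(R.from_rotvec(o["orientation"]).as_matrix().round(3))
E
```

```text
[[ 0.266 -0.001  0.964]
 [-0.964  0.002  0.266]
 [-0.002 -1.    -0.   ]]
```

View pics/c1.png

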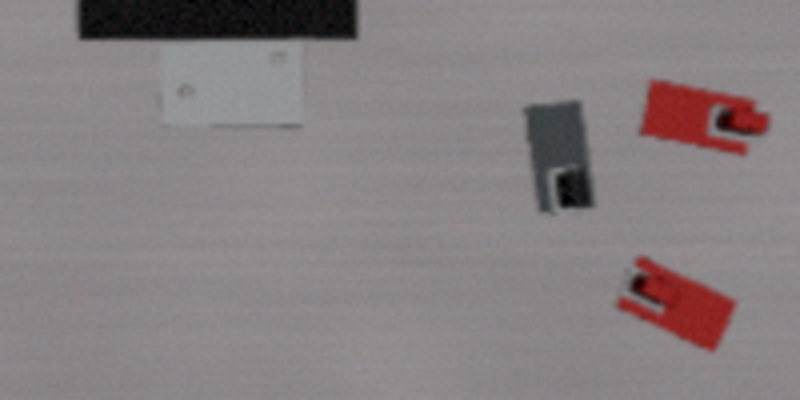

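View pics/c2.png

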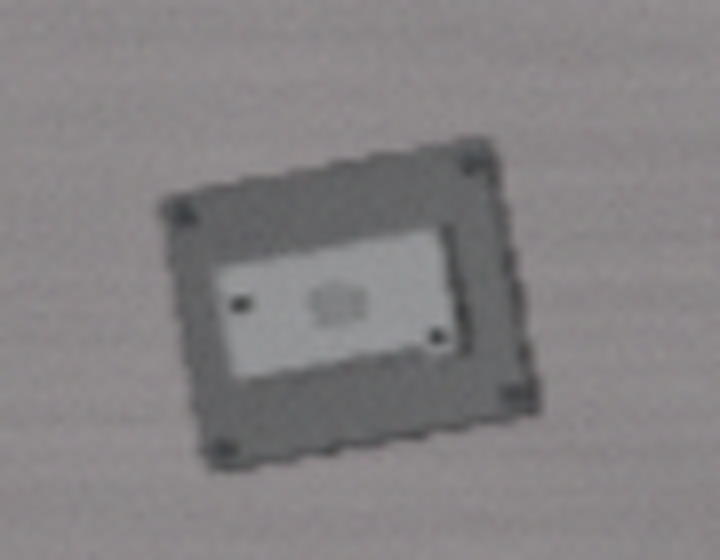

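View pics/c3.png

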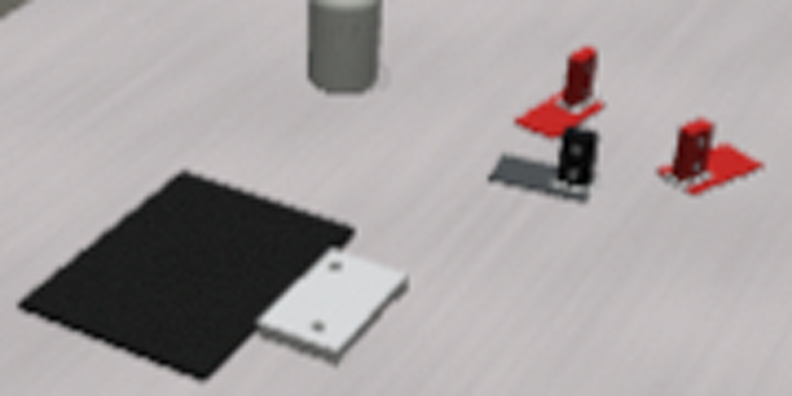

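```bash
cat > m.py <<'E'
from h import *
f=load("top0");c=f["color"].astype(int);g=c.sum(2)/3
def comp(mask,box):
    m=np.zeros(mask.shape,np.uint8);x0,y0,x1,y1=box;m[y0:y1,x0:x1]=mask[y0:y1,x0:x1]
    cs,_=cv2.findContours(m,cv2.RETR_EXTERNAL,cv2.CHAIN_APPROX_NONE);return max(cs,key=cv2.contourArea)
def rect(name,mask,box,z):
    cc=comp(mask,box)
    P=np.array([onz(f,u,v,z)[:2] for u,v in cc[:,0].astype(float)])*1000
    (cx,cy),(w,h),a=cv2.minAreaRect(P.astype(np.float32))
    print(name,"c",round(cx,1),round(cy,1),"wh",round(w,1),round(h,1),"a",round(a,2))
print("bg",np.median(c[180:280,300:500].reshape(-1,3),0))
for u,v in((357,202),(355,160),(253,215),(250,228),(438,210),(443,227)):print((u,v),c[v,u])
rect("mat",g<60,(310,125,400,200),.006)
rect("plate",(g>150)&(c[:,:,2]>=c[:,:,0]),(330,186,390,220),.012)
rect("base",g<112,(220,200,285,255),.010)
rect("stagetop",g>150,(232,215,275,240),.030)
rect("blade",(g<110)&(c[:,:,2]>=c[:,:,0]),(425,200,452,238),.002)
E
python3 m.py
```

```text
bg [140. 135. 137.]
(357, 202) [149 151 152]
(355, 160) [12 18 15]
(253, 215) [98 98 99]
(250, 228) [127 127 129]
(438, 210) [65 68 70]
(443, 227) [29 28 29]
mat c 682.4 -24.1 wh 195.4 147.6 a 89.37
plate c 560.9 -40.7 wh 2.8 2.8 a 89.2
base c 501.3 263.6 wh 101.6 122.0 a 10.04
stagetop c 483.3 295.2 wh 0.0 0.0 a 0.0
blade c 521.0 -265.3 wh 78.2 41.0 a 6.57
```

```bash
cat >> m.py <<'E'
def up(box,k=8):
    x0,y0,x1,y1=box
    return cv2.resize(f["color"][y0:y1,x0:x1],None,fx=k,fy=k,interpolation=cv2.INTER_CUBIC).astype(float)
def upp(pts,box,k=8): return (np.array(pts)+.5)/k-.5+np.array(box[:2])
def rect2(name,fn,box,z):
    I=cv2.GaussianBlur(up(box),(0,0),3)
    cs,_=cv2.findContours(fn(I).astype(np.uint8),cv2.RETR_EXTERNAL,cv2.CHAIN_APPROX_NONE);cc=max(cs,key=cv2.contourArea)
    P=np.array([onz(f,u,v,z)[:2] for u,v in upp(cc[:,0],box)])*1000
    (cx,cy),(w,h),a=cv2.minAreaRect(P.astype(np.float32));M=cv2.moments(P.astype(np.float32).reshape(-1,1,2))
    print(name,"c",round(cx,1),round(cy,1),"wh",round(w,1),round(h,1),"a",round(a,2),"mom",round(M["m10"]/M["m00"],1),round(M["m01"]/M["m00"],1))
def blob(name,box,z,d):
    I=cv2.GaussianBlur(up(box).mean(2),(0,0),3);bgv=np.median(I);w=np.clip(bgv-d-I,0,None)
    yy,xx=np.mgrid[:I.shape[0],:I.shape[1]];p=upp([(w*xx).sum()/w.sum(),(w*yy).sum()/w.sum()],box)
    print(name,p.round(2),(onz(f,p[0],p[1],z)*1000).round(1))
print("--")
rect2("plate",lambda I:(I[:,:,2]-I[:,:,0]>-.5)&(I.mean(2)>115),(332,190,384,218),.012)
rect2("mat",lambda I:I.mean(2)<75,(310,128,400,200),.006)
rect2("stagetop",lambda I:I.mean(2)>112,(235,216,270,240),.030)
rect2("base",lambda I:(I.mean(2)<117),(222,200,285,255),.010)
rect2("blade",lambda I:(I.mean(2)<105)&(I[:,:,2]-I[:,:,0]>-1),(426,200,452,236),.002)
blob("holeB",(342,198,352,208),.012,8);blob("holeA",(364,189,375,199),.012,8)
blob("pinB",(236,223,245,232),.041,15);blob("pinA",(260,228,268,236),.041,15)
for n,c0 in(("mark",(0,0)),):pass
E
python3 m.py | sed -n '/--/,$p'
python3 - <<'E'
from h import *
f=load("top0");I=f["color"]
a=cv2.resize(I[200:240,425:455,::-1],None,fx=12,fy=12,interpolation=cv2.INTER_NEAREST);cv2.imwrite("pics/c4.png",a)
s=load("side0");a2=cv2.resize(s["color"][145:195,365:440,::-1],None,fx=10,fy=10,interpolation=cv2.INTER_CUBIC);cv2.imwrite("pics/c5.png",a2)
E
```

```text
--
plate c 574.7 -33.5 wh 106.8 63.3 a 89.37 mom 575.6 -32.4
mat c 682.7 -23.6 wh 198.6 149.9 a 89.55 mom 682.7 -23.5
stagetop c 499.3 266.2 wh 46.5 82.1 a 9.73 mom 501.1 266.1
base c 500.8 263.9 wh 104.1 124.7 a 9.93 mom 500.8 263.9
blade c 521.4 -264.8 wh 77.9 42.1 a 6.65 mom 522.6 -265.3
holeB [345.77 202.22] [570.6   0.9  12. ]
holeA [368.78 189.32] [606.7 -64.9  12. ]
pinB [237.52 227.7 ] [500.7 302.8  41. ]
pinA [265.93 231.22] [490.2 223.8  41. ]
```

View pics/c4.png

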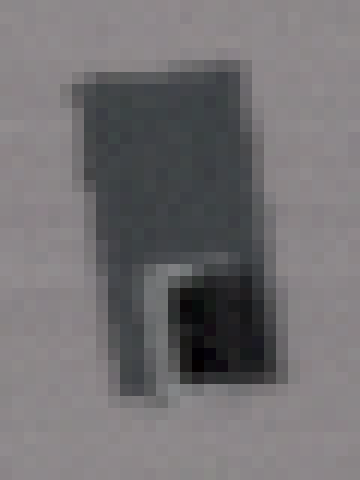

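View pics/c5.png

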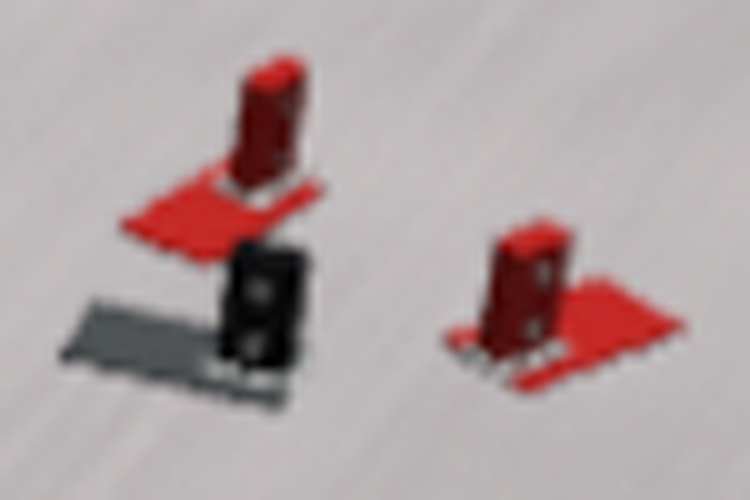

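```bash
cat >> m.py <<'E'
print("++")
print("griptop",onz(f,443.5,227.5,.048)*1000)
rr=(f["color"][:,:,0].astype(int)-f["color"][:,:,1]>60)
rect("red1",rr,(455,195,500,222),.002);rect("red2",rr,(445,235,495,275),.002)
blob("holeB",(342,200,351,207),.012,8);blob("holeA",(365,191,374,197),.012,8)
rect2("pinB",lambda I:I.mean(2)<105,(236,223,245,232),.041)
rect2("pinA",lambda I:I.mean(2)<105,(260,228,268,236),.041)
E
python3 m.py | sed -n '/++/,$p'
cat > st.py <<'E'
# usage: st.py x y z yaw(tool z) -> remaining tool-frame move
import sys;from h import *
from bench import r
o=r.get_obs();M=R.from_rotvec(o["orientation"]).as_matrix()
print("t",round(o["clock"],2),"tcp",(o["tcp_pos"]*1000).round(1),"F",o["contact_force"].round(2),"w",round(o["grip_width"]*1000,1),"rv",np.round(o["orientation"],3))
print("q",o["joints"].round(2))
print("yaw_z",np.degrees(np.arctan2(M[1,2],M[0,2])).round(2),"tilt: ydown",M[:,1].round(4))
if len(sys.argv)>4:
    x,y,z,a=map(float,sys.argv[1:5]);a=np.radians(a)
    zt=np.array([np.cos(a),np.sin(a),0]);yt=np.array([0,0,-1.]);T=np.c_[np.cross(yt,zt),yt,zt]
    print("rot(tool,deg)",np.degrees(R.from_matrix(M.T@T).as_rotvec()).round(2))
    d=np.array([x,y,z])-o["tcp_pos"]*1000
    print("shift now-axes",(M.T@d).round(1)," target-axes",(T.T@d).round(1))
E
python3 st.py 497 -267.6 120 6.65
```

```text
++
griptop [ 495.51409955 -265.99607251   48.        ]
red1 c 547.5 -369.5 wh 84.8 38.2 a 77.96
red2 c 416.6 -345.0 wh 74.4 38.7 a 63.98
holeB [345.75 202.21] [570.6   1.   12. ]
holeA [369.34 193.47] [594.8 -66.3  12. ]
pinB c 496.5 307.0 wh 12.2 2.4 a 0.27 mom 495.8 307.2
pinA c 489.4 224.9 wh 10.8 21.8 a 89.45 mom 487.0 222.2
t 0.1 tcp [ 179.1 -650.3  230.4] F [-0.33 -0.89 -0.89] w 85.8 rv [-1.324  1.01  -1.008]
q [ 1.19  0.48  0.02  1.56 -0.01  1.11 -0.08]
yaw_z 15.4 tilt: ydown [-6.0e-04  1.5e-03 -1.0e+00]
rot(tool,deg) [ 0.01  8.75 -0.09]
shift now-axes [-284.3  110.8  408.1]  target-axes [-343.3  110.4  360.1]
```

```bash
python3 -m jog '0 0 0 -22 5 31 0.5; 0 0 0 -22 5 31 0.5; 0 0 0 -22 5 31 0.5; 0 0 0 -22 5 31 0.5; 0 0 0 -22 5 31 0.5' 60; python3 -m jog '0 0 0 -22 5 31 0.5; 0 0 0 -22 5 31 0.5; 0 0 0 -22 5 31 0.5; 0 0 0 -22 5 31 0.5; 0 0 0 -22 5 31 0.5'; python3 st.py 497 -267 90 6.65
```

```text
clock: 0.52
tcp_pos: [0.3002, -0.5018, 0.2057]
orientation: [-1.324, 1.01, -1.009]
contact_force: [0.8, -0.4, 0.0]
grip_width: 0.0429
clock: 0.93
tcp_pos: [0.4203, -0.3547, 0.1809]
orientation: [-1.324, 1.009, -1.009]
contact_force: [0.5, -1.1, 0.2]
grip_width: 0.0425
t 0.93 tcp [ 420.3 -354.7  180.9] F [ 0.53 -1.09  0.17] w 42.5 rv [-1.324  1.009 -1.009]
q [ 0.68  0.33 -0.12  1.9   0.05  0.91 -0.76]
yaw_z 15.39 tilt: ydown [-4.e-04  2.e-04 -1.e+00]
rot(tool,deg) [ 0.02  8.74 -0.01]
shift now-axes [-64.1  90.9  97.2]  target-axes [-78.2  90.9  86.3]
```

```bash
python3 -m jog '0 4.4 0 0 0 0 0.5; 0 4.35 0 0 0 0 0.5; 0 0 0 -26 10 29 0.5; 0 0 0 -26 10 29 0.5; 0 0 0 -26 10 29 0.5'; python3 st.py 497 -267 16 6.65
python3 - <<'E'
from bench import r, imaging
from h import *
for n in("side","top"):
    f=imaging.grab_frame(n);np.savez(f"{n}1.npz",**{k:np.array(f[k]) for k in f})
    u,v=proj(f,r.get_obs()["tcp_pos"]).astype(int);c=f["color"][max(v-50,0):v+50,u-60:u+60,::-1];print(n,u,v)
    cv2.imwrite(f"pics/{n}1.png",cv2.resize(c,None,fx=5,fy=5,interpolation=cv2.INTER_CUBIC))
E
```

```text
clock: 1.35
tcp_pos: [0.4975, -0.2682, 0.1509]
orientation: [-1.261, 1.125, -1.125]
contact_force: [0.6, -0.4, -0.1]
grip_width: 0.0428
t 1.35 tcp [ 497.5 -268.2  150.9] F [ 0.6  -0.43 -0.14] w 42.8 rv [-1.261  1.125 -1.125]
q [ 0.48  0.39 -0.13  1.89  0.06  0.86 -1.13]
yaw_z 6.53 tilt: ydown [ 1.e-04 -3.e-04 -1.e+00]
rot(tool,deg) [-0.   -0.12  0.02]
shift now-axes [ -1.3 134.9  -0.4]  target-axes [ -1.2 134.9  -0.4]
side 392 141
top 450 224
```

View pics/side1.png

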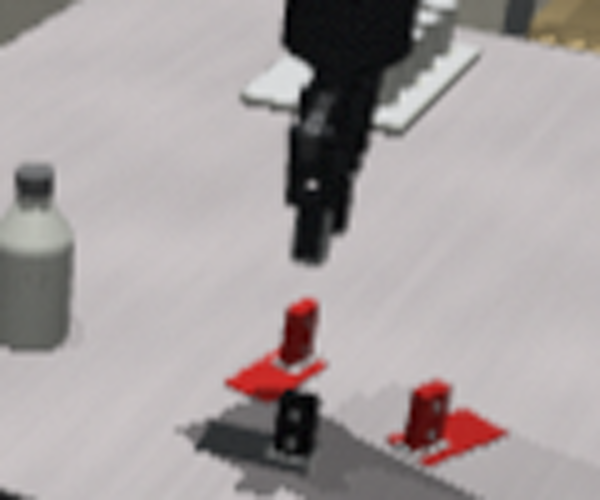

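View pics/top1.png

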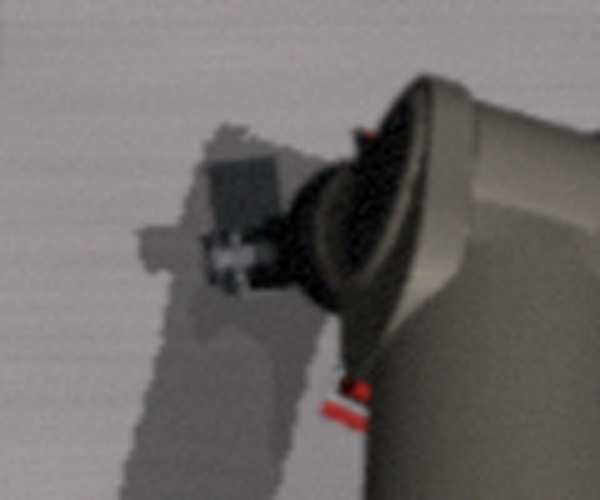

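```bash
python3 -m jog '0 0 0 -0.5 27 0 0.5; 0 0 0 -0.5 27 0 0.5; 0 0 0 0 27 0 0.5; 0 0 0 0 27 0 0.5; 0 0 0 0 26 0 0.5'; python3 st.py 497 -267 16 6.65;  python3 -m jog '0 0 0 0 0 0 0; 0 0 0 0 0 0 0;0 0 0 0 0 0 0;0 0 0 0 0 0 0;0 0 0 0 0 0 0' 70;python3 st.py 497 -267 16 6.65; 
```

```text
clock: 1.87
tcp_pos: [0.4965, -0.2678, 0.0158]
orientation: [-1.262, 1.124, -1.123]
contact_force: [-0.2, -0.1, 0.1]
grip_width: 0.0428
t 1.87 tcp [ 496.5 -267.8   15.8] F [-0.22 -0.13  0.06] w 42.8 rv [-1.262  1.124 -1.123]
q [ 0.47  0.59 -0.11  1.96  0.11  0.59 -1.16]
yaw_z 6.66 tilt: ydown [-5.e-04  2.e-04 -1.e+00]
rot(tool,deg) [ 0.03  0.01 -0.02]
shift now-axes [-0.7 -0.2  0.6]  target-axes [-0.7 -0.2  0.6]
clock: 2.28
tcp_pos: [0.498, -0.2683, 0.0189]
orientation: [-1.261, 1.121, -1.125]
contact_force: [0.4, -0.2, -0.9]
grip_width: 0.0132
t 2.28 tcp [ 498.  -268.3   18.9] F [ 0.41 -0.24 -0.95] w 13.2 rv [-1.261  1.121 -1.125]
q [ 0.47  0.59 -0.11  1.96  0.1   0.6  -1.16]
yaw_z 6.64 tilt: ydown [ 0.0024 -0.0011 -1.    ]
rot(tool,deg) [-0.13 -0.01  0.08]
shift now-axes [-1.4  2.9 -0.8]  target-axes [-1.4  2.9 -0.8]
```

```bash
python3 -m jog '0 0 0 0 0 0 0; 0 0 0 0 0 0 0;0 0 0 0 -4 0 0;0 0 0 0 -4 0 0;0 0 0 0 -4 0 0';python3 st.py 497 -267 16 6.65
python3 - <<'E'
from bench import r, imaging
from h import *
for n in("side","top"):
    f=imaging.grab_frame(n);np.savez(f"{n}2.npz",**{k:np.array(f[k]) for k in f})
    u,v=proj(f,r.get_obs()["tcp_pos"]).astype(int);c=f["color"][max(v-50,0):v+50,u-60:u+60,::-1];print(n,u,v)
    cv2.imwrite(f"pics/{n}2.png",cv2.resize(c,None,fx=5,fy=5,interpolation=cv2.INTER_CUBIC))
E
```

```text
clock: 2.7
tcp_pos: [0.4971, -0.2678, 0.0299]
orientation: [-1.262, 1.123, -1.123]
contact_force: [0.6, -0.3, -0.9]
grip_width: 0.0129
t 2.7 tcp [ 497.1 -267.8   29.9] F [ 0.59 -0.28 -0.87] w 12.9 rv [-1.262  1.123 -1.123]
q [ 0.47  0.57 -0.11  1.96  0.1   0.62 -1.16]
yaw_z 6.65 tilt: ydown [ 2.e-04 -1.e-04 -1.e+00]
rot(tool,deg) [-0.01  0.    0.01]
shift now-axes [-0.8 13.9  0. ]  target-axes [-0.8 13.9  0. ]
side 390 173
top 442 226
```

View pics/side2.png

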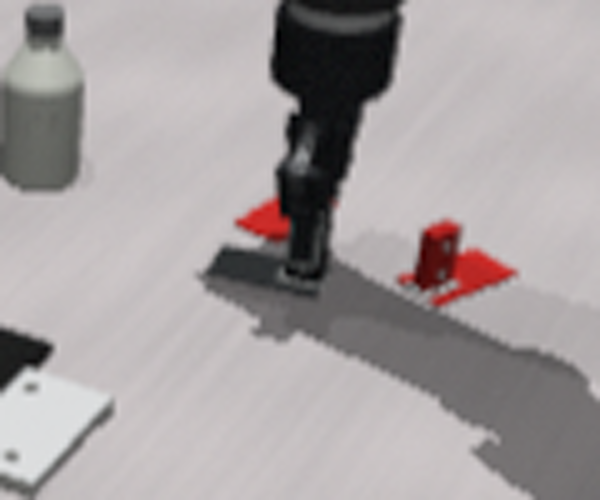

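```bash
cat > d.py <<'E'
import sys;from h import *
def pts(f,mask):
    vs,us=np.nonzero(mask&(f["z_map"]>0));Z=f["z_map"][vs,us]
    W=f["world_to_cam"];P=np.c_[(us-f["cx"])/f["fx"]*Z,-(vs-f["cy"])/f["fy"]*Z,-Z]
    return (P-W[:3,3])@W[:3,:3]
E
python3 - <<'E'
from d import *
for n in("top0","top2"):
    f=load(n);P=pts(f,np.ones((400,640),bool))*1000
    def st(x0,x1,y0,y1,s):
        m=(P[:,0]>x0)&(P[:,0]<x1)&(P[:,1]>y0)&(P[:,1]<y1);print(n,s,m.sum(),P[m,2].mean().round(2) if m.sum() else 0,P[m,2].std().round(2) if m.sum() else 0)
    st(525,548,-275,-252,"blade");st(560,600,-300,-240,"bench");st(560,590,-60,0,"plate");st(640,720,-80,30,"mat")
E
```

```text
top0 blade 62 1.39 2.49
top0 bench 288 -0.87 3.02
top0 plate 212 11.39 3.7
top0 mat 1051 5.45 3.0
top2 blade 141 220.15 183.11
top2 bench 288 -0.48 3.19
top2 plate 210 10.76 3.35
top2 mat 1055 5.39 3.12
```

View pics/top2.png

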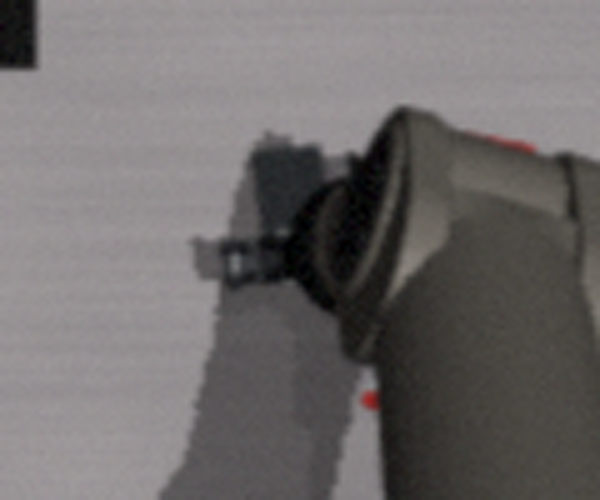

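```bash
python3 - <<'E'
from d import *
f=load("top2");m=np.zeros((400,640),bool);m[207:217,435:445]=1
P=pts(f,m)*1000;P=P[P[:,2]<60];print(len(P),P[:,2].mean(),P[:,2].std()/len(P)**.5, P[:50,2].mean(),P[-50:,2].mean())
s=load("side2");u,v=390,173
# side: blade region
c=s["color"][150:200,350:410,::-1];cv2.imwrite("pics/c6.png",cv2.resize(c,None,fx=12,fy=12,interpolation=cv2.INTER_NEAREST))
E
```

```text
97 14.183505245033464 0.29109571861628875 14.244511897137677 14.023345175399696
```

View pics/c6.png

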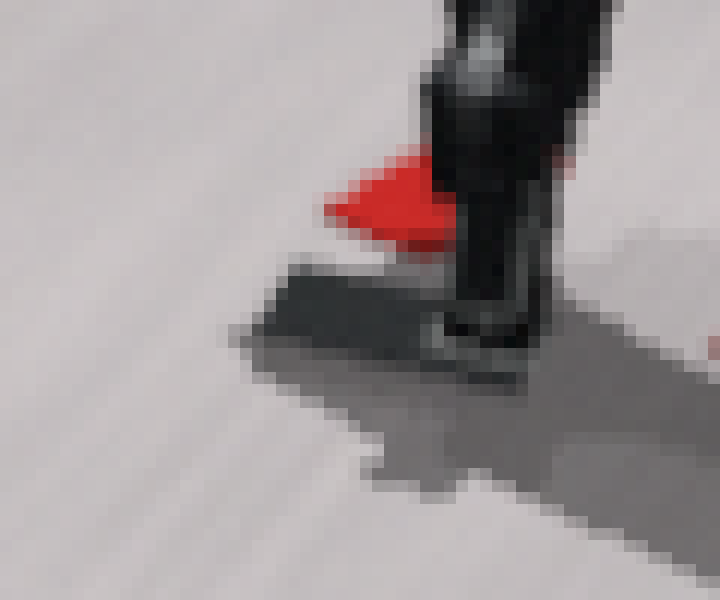

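```bash
python3 - <<'E'
from d import *
s=load("side2");t=load("top2")
for u,v in((374.0,171.8),(371.3,177.6)):print((onz(s,u,v,.0145)*1000).round(1))
g=t["color"].mean(2);print(g[200:212,434:445].round().astype(int));print(g[212,426:450].round())
E
```

```text
[ 557.7 -273.6   14.5]
[ 549.9 -234.3   14.5]
[[146 149 148 148 150 147 150 149 146 147 148]
 [147 143 144 147 150 149 151 152 148 150 149]
 [134 113 125 142 144 143 145 151 147 149 148]
 [126  97  98 107 109 111 129 149 148 148 147]
 [101  91  91  90  88  92 118 142 137 126 120]
 [ 84  75  70  68  68  63  75  89  84  75  75]
 [ 55  49  51  49  49  44  52  52  46  43  45]
 [ 42  40  41  45  46  43  40  44  39  41  41]
 [ 43  43  39  42  38  42  41  37  39  44  40]
 [ 41  42  38  43  41  44  45  40  39  38  38]
 [ 41  41  43  45  40  39  43  39  41  37  41]
 [ 43  41  36  43  40  41  43  40  41  39  42]]
[145. 145. 147. 130. 102.  90.  77.  53.  39.  37.  38.  38.  41.  40.
  43.  42.  42.  39.  41.  37.  40.  43.  36.  28.]
```

```bash
python3 - <<'E'
from d import *
t=load("top2")
for u,v in((439,204.9),(433,212)):print((onz(t,u,v,.0145)*1000).round(1))
print(proj(load("side2"),[.5587,-.2606,.0145]),proj(load("top2"),[.5587,-.2606,.0145]))
E
cat > m2.py <<'E'
E
python3 - <<'E'
exec(open('m.py').read().split('print("--")')[0].split('print("bg"')[0]) if 0 else None
E
python3 - <<'E'
# plate corners from top0/side0, finer views
from h import *
f=load("top0");c=f["color"][186:222,332:392,::-1];cv2.imwrite("pics/c7.png",cv2.resize(c,None,fx=13,fy=13,interpolation=cv2.INTER_NEAREST))
s=load("side0");c=s["color"][185:235,305:365,::-1];cv2.imwrite("pics/c8.png",cv2.resize(c,None,fx=12,fy=12,interpolation=cv2.INTER_NEAREST))
E
```

```text
[ 560.1 -262.2   14.5]
[ 540.2 -244.8   14.5]
[372.14727317 173.40737811] [438.45340291 205.3897949 ]
```

View pics/c7.png

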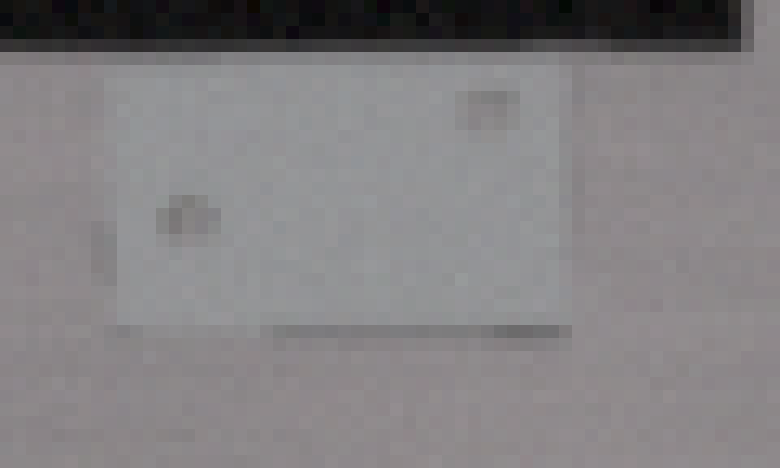

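View pics/c8.png

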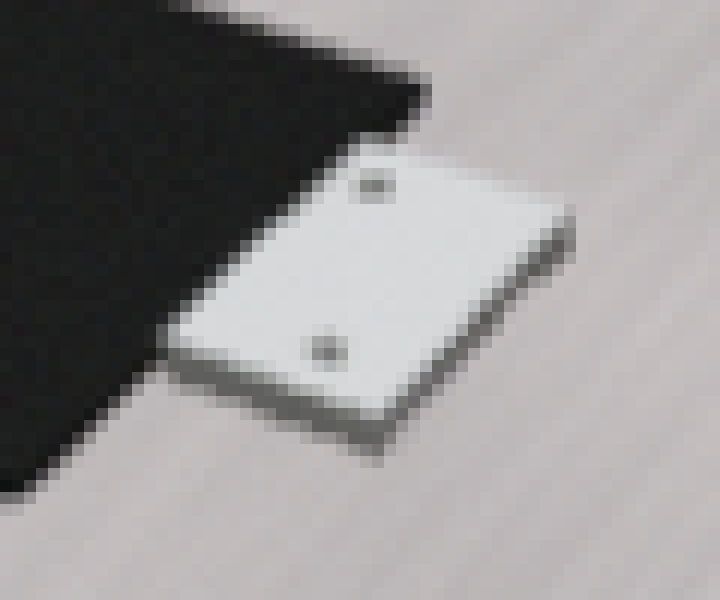

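```bash
python3 - <<'E'
from h import *
f=load("top0");s=load("side0")
for u,v in((340.5,190.1),(375,190.1),(375,210.5),(340.5,210.5),(346.0,202.2),(369.2,194.0)):print((onz(f,u,v,.012)*1000).round(1))
print("side")
for u,v in((304.5+175/12,184.5+345/12),(304.5+395/12,184.5+410/12),(304.5+570/12,184.5+212/12),(304.5+365/12,184.5+150/12),(304.5+325/12,184.5+350/12),(304.5+375/12,184.5+187/12)):print((onz(s,u,v,.012)*1000).round(1))
E
```

```text
[605.3  15.5  12. ]
[604.3 -82.5  12. ]
[546.2 -81.6  12. ]
[547.2  16.1  12. ]
[5.707e+02 3.000e-01 1.200e+01]
[593.3 -65.9  12. ]
side
[598.3  20.9  12. ]
[540.9  15.6  12. ]
[542.2 -78.2  12. ]
[599.4 -75.3  12. ]
[566.5   3.8  12. ]
[589.3 -62.2  12. ]
```

```bash
python3 st.py 460 -32.5 45 -0.5
```

```text
t 2.8 tcp [ 497.6 -268.1   30.3] F [-0.38 -0.21 -1.38] w 12.9 rv [-1.261  1.122 -1.125]
q [ 0.47  0.57 -0.11  1.96  0.1   0.62 -1.16]
yaw_z 6.65 tilt: ydown [ 1.6e-03 -7.0e-04 -1.0e+00]
rot(tool,deg) [-0.09  7.15  0.04]
shift now-axes [-238.4  -14.9  -10.1]  target-axes [-235.3  -14.7  -39.7]
```

```bash
python3 -m jog '0 3.6 0 0 -4 0 0; 0 3.55 0 0 -4 0 0; 0 0 0 -30 -4 -5 0; 0 0 0 -30 -3 -5 0; 0 0 0 -30 0 -5 0'; python3 -m jog '0 0 0 -30 0 -5 0; 0 0 0 -30 0 -5 0; 0 0 0 -30 0 -5 0; 0 0 0 -30 0 -5 0; 0 0 0 -25 0 -5 0'; python3 st.py 460 -32.5 19 -0.5
```

```text
clock: 3.22
tcp_pos: [0.4829, -0.1772, 0.0449]
orientation: [-1.204, 1.216, -1.218]
contact_force: [0.6, 0.6, -1.4]
grip_width: 0.0135
clock: 3.63
tcp_pos: [0.4588, -0.0303, 0.0445]
orientation: [-1.205, 1.215, -1.215]
contact_force: [0.5, -0.6, -1.0]
grip_width: 0.0128
t 3.63 tcp [458.8 -30.3  44.5] F [ 0.54 -0.58 -0.99] w 12.8 rv [-1.205  1.215 -1.215]
q [ 0.01  0.42 -0.09  2.2   0.08  0.53 -1.72]
yaw_z -0.43 tilt: ydown [ 6.e-04  5.e-04 -1.e+00]
rot(tool,deg) [-0.03  0.07 -0.03]
shift now-axes [ 2.3 25.5  1.2]  target-axes [ 2.2 25.5  1.2]
```

```bash
python3 -m jog '0 0 0 1.5 5 0 0; 0 0 0 0 5 0 0; 0 0 0 0 5 0 0; 0 0 0 0 5 0 0; 0 0 0 0 4.5 0 0'; python3 st.py 460 -32.5 17 -0.5
python3 - <<'E'
from bench import r, imaging
from d import *
for n in("side","top"):
    f=imaging.grab_frame(n);np.savez(f"{n}3.npz",**{k:np.array(f[k]) for k in f})
    u,v=proj(f,[.52,-.033,.01]).astype(int);c=f["color"][max(v-40,0):v+40,u-50:u+50,::-1];print(n,u,v)
    cv2.imwrite(f"pics/{n}3.png",cv2.resize(c,None,fx=7,fy=7,interpolation=cv2.INTER_NEAREST))
f=load("top3");P=pts(f,np.ones((400,640),bool))*1000
for x0,x1 in((490,503),(503,516),(530,540)):
    m=(P[:,0]>x0)&(P[:,0]<x1)&(abs(P[:,1]+31)<14);print(m.sum(),P[m,2].mean(),P[m,2].std()/m.sum()**.5)
E
```

```text
clock: 4.05
tcp_pos: [0.459, -0.0352, 0.0191]
orientation: [-1.205, 1.217, -1.217]
contact_force: [0.2, 0.3, -0.1]
grip_width: 0.0127
t 4.05 tcp [459.  -35.2  19.1] F [ 0.2  0.3 -0.1] w 12.7 rv [-1.205  1.217 -1.217]
q [ 0.01  0.47 -0.08  2.2   0.09  0.47 -1.72]
yaw_z -0.62 tilt: ydown [-3.e-04 -5.e-04 -1.e+00]
rot(tool,deg) [ 0.02 -0.12  0.03]
shift now-axes [-2.8  2.1  1. ]  target-axes [-2.7  2.1  1. ]
side 351 212
top 357 219
70 365.51486646267887 0.8077902031687578
16 2.311903523445313 0.46186196995647877
27 -0.6040119045758509 0.7163339265882311
```

View pics/side3.png

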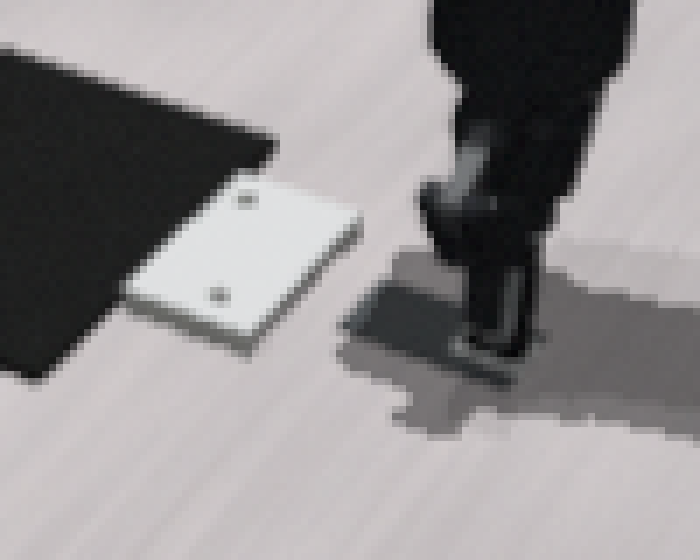

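View pics/top3.png

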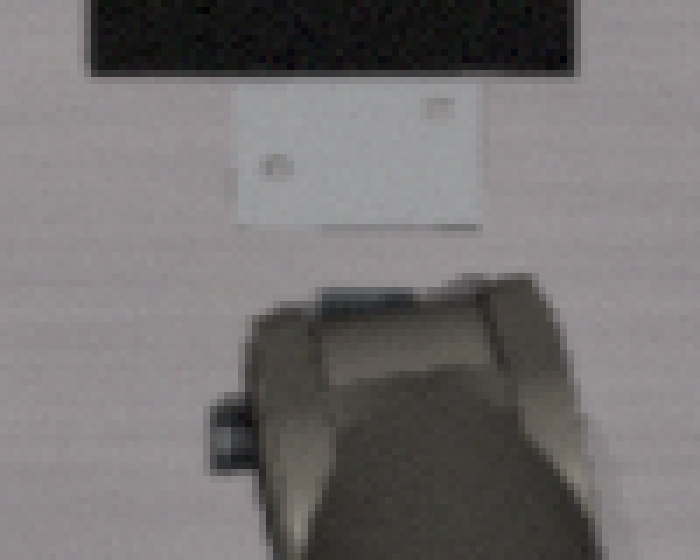

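```bash
python3 -m jog '0 0 0 -1 -1.5 0 0; 0 0 0 -1 0 5 0; 0 0 0 0 0 8 0; 0 0 0 0 0 8 0; 0 0 0 0 0 8 0'; python3 st.py 505 -33 20.5 -0.5;python3 -m jog '0 0 0 0 0 4 0; 0 0 0 0 0 4 0; 0 0 0 0 0 4 0; 0 0 0 0 0 4 0; 0 0 0 0 0 0 0'; python3 st.py 505 -33 20.5 -0.5
python3 - <<'E'
from bench import r, imaging
from d import *
for n in("side",):
    f=imaging.grab_frame(n);np.savez(f"{n}4.npz",**{k:np.array(f[k]) for k in f})
    u,v=proj(f,[.55,-.033,.01]).astype(int);c=f["color"][max(v-40,0):v+40,u-50:u+50,::-1];print(n,u,v)
    cv2.imwrite(f"pics/{n}4.png",cv2.resize(c,None,fx=7,fy=7,interpolation=cv2.INTER_NEAREST))
E
```

```text
clock: 4.57
tcp_pos: [0.4891, -0.0322, 0.0215]
orientation: [-1.205, 1.216, -1.216]
contact_force: [-1.1, -0.4, -1.0]
grip_width: 0.0125
t 4.57 tcp [489.1 -32.2  21.5] F [-1.13 -0.39 -1.05] w 12.5 rv [-1.205  1.216 -1.216]
q [ 0.01  0.5  -0.09  2.14  0.08  0.51 -1.72]
yaw_z -0.5 tilt: ydown [ 1.e-04 -0.e+00 -1.e+00]
rot(tool,deg) [-0.01 -0.    0.  ]
shift now-axes [ 0.6  1.  15.9]  target-axes [ 0.6  1.  15.9]
clock: 4.98
tcp_pos: [0.5051, -0.0323, 0.0214]
orientation: [-1.204, 1.215, -1.216]
contact_force: [1.3, 0.9, -1.8]
grip_width: 0.0132
t 4.98 tcp [505.1 -32.3  21.4] F [ 1.31  0.88 -1.76] w 13.2 rv [-1.204  1.215 -1.216]
q [ 0.01  0.52 -0.08  2.1   0.08  0.53 -1.72]
yaw_z -0.5 tilt: ydown [ 1.e-03  1.e-04 -1.e+00]
rot(tool,deg) [-0.06  0.   -0.  ]
shift now-axes [ 0.7  0.9 -0.1]  target-axes [ 0.7  0.9 -0.1]
side 342 209
```

View pics/side4.png

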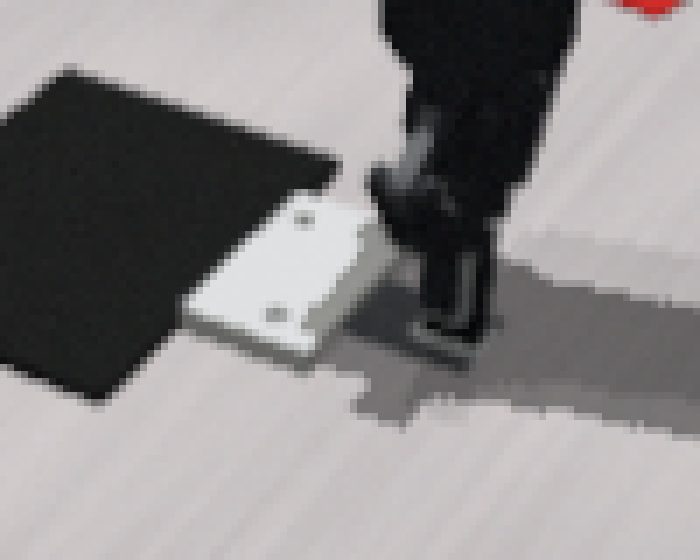

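```bash
python3 -m jog '0 0 0 0 -4.5 0.5 0; 0 0 0 0 -4.5 1 0; 0 0 0 0 -4.5 1.5 0; 0 0 0 0 -3.5 2 0; 0 0 0 0 -3.5 3 0'; python3 st.py
python3 - <<'E'
from bench import r, imaging
from d import *
for n in("side",):
    f=imaging.grab_frame(n);np.savez(f"{n}5.npz",**{k:np.array(f[k]) for k in f})
    u,v=proj(f,[.57,-.033,.01]).astype(int);c=f["color"][max(v-40,0):v+40,u-50:u+50,::-1];print(n,u,v)
    cv2.imwrite(f"pics/{n}5.png",cv2.resize(c,None,fx=7,fy=7,interpolation=cv2.INTER_NEAREST))
E
```

```text
clock: 5.45
tcp_pos: [0.5119, -0.0325, 0.0424]
orientation: [-1.205, 1.216, -1.216]
contact_force: [-0.9, 0.6, -1.5]
grip_width: 0.0127
t 5.45 tcp [511.9 -32.5  42.4] F [-0.86  0.61 -1.53] w 12.7 rv [-1.205  1.216 -1.216]
q [ 0.01  0.49 -0.09  2.08  0.08  0.58 -1.71]
yaw_z -0.51 tilt: ydown [-3.e-04 -1.e-04 -1.e+00]
side 336 207
```

View pics/side5.png

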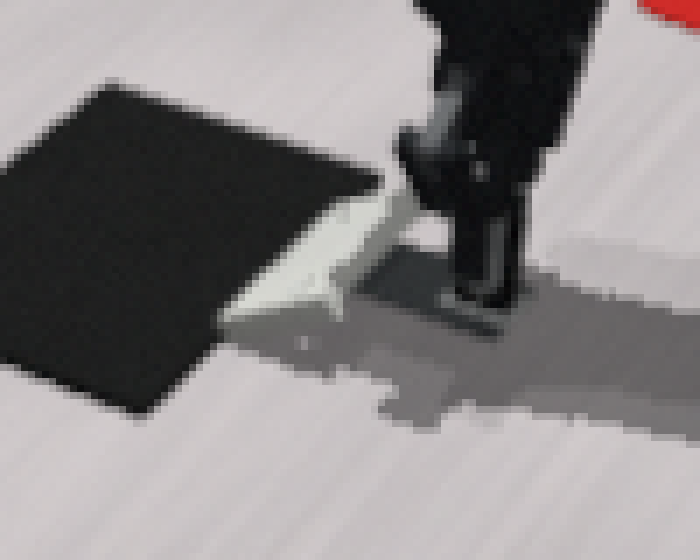

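```bash
python3 -m jog '0 0 0 0 -3.5 2.5 0; 0 0 0 0 -3 3 0; 0 0 0 0 -2.5 3.5 0; 0 0 0 0 -2 4 0; 0 0 0 0 -1.5 4 0'; python3 st.py
python3 - <<'E'
from bench import r, imaging
from d import *
for n in("side",):
    f=imaging.grab_frame(n);np.savez(f"{n}6.npz",**{k:np.array(f[k]) for k in f})
    u,v=proj(f,[.57,-.033,.01]).astype(int);c=f["color"][max(v-40,0):v+40,u-50:u+50,::-1];print(n,u,v)
    cv2.imwrite(f"pics/{n}6.png",cv2.resize(c,None,fx=7,fy=7,interpolation=cv2.INTER_NEAREST))
E
```

```text
clock: 5.92
tcp_pos: [0.5297, -0.0326, 0.0546]
orientation: [-1.205, 1.215, -1.216]
contact_force: [-0.8, 0.9, -1.4]
grip_width: 0.0128
t 5.92 tcp [529.7 -32.6  54.6] F [-0.82  0.92 -1.44] w 12.8 rv [-1.205  1.215 -1.216]
q [ 0.02  0.49 -0.09  2.03  0.07  0.63 -1.7 ]
yaw_z -0.5 tilt: ydown [ 5.e-04  0.e+00 -1.e+00]
side 336 207
```

View pics/side6.png

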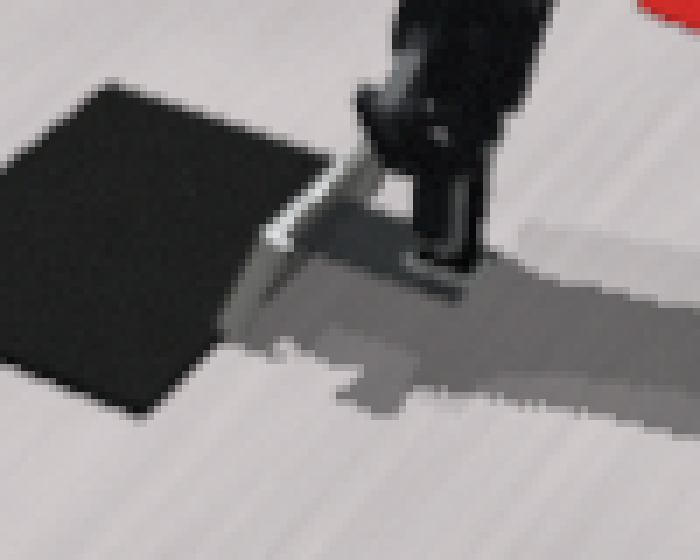

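```bash
python3 -m jog '0 0 0 0 -1 3.5 0; 0 0 0 0 -0.5 3.5 0; 0 0 0 0 0 3.5 0; 0 0 0 0 0 3.5 0; 0 0 0 0 0 3 0'; python3 st.py
python3 - <<'E'
from bench import r, imaging
from d import *
for n in("side",):
    f=imaging.grab_frame(n);np.savez(f"{n}7.npz",**{k:np.array(f[k]) for k in f})
    u,v=proj(f,[.57,-.033,.01]).astype(int);c=f["color"][max(v-40,0):v+40,u-50:u+50,::-1];print(n,u,v)
    cv2.imwrite(f"pics/{n}7.png",cv2.resize(c,None,fx=7,fy=7,interpolation=cv2.INTER_NEAREST))
E
```

```text
clock: 6.38
tcp_pos: [0.5466, -0.0327, 0.0558]
orientation: [-1.205, 1.215, -1.216]
contact_force: [0.6, 0.4, -1.3]
grip_width: 0.0127
t 6.38 tcp [546.6 -32.7  55.8] F [ 0.57  0.41 -1.25] w 12.7 rv [-1.205  1.215 -1.216]
q [ 0.02  0.51 -0.09  1.99  0.07  0.65 -1.7 ]
yaw_z -0.5 tilt: ydown [ 3.e-04  0.e+00 -1.e+00]
side 336 207
```

View pics/side7.png

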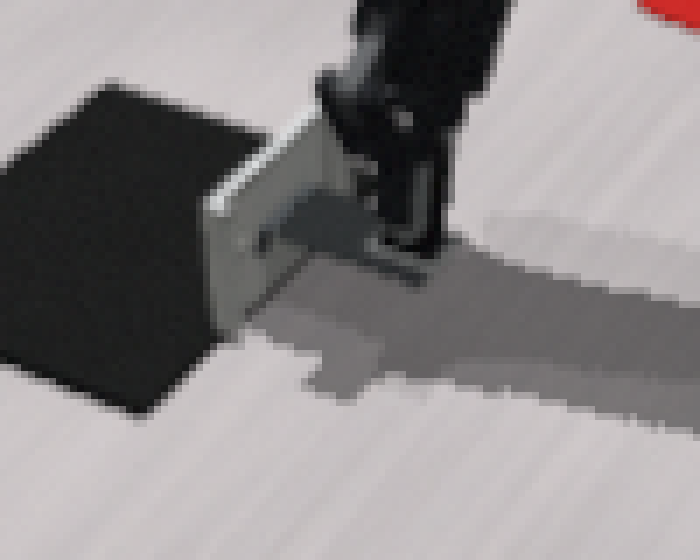

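```bash
python3 -m jog '0 0 0 0 0 3.5 0; 0 0 0 0 0 3.5 0; 0 0 0 0 0 3.5 0; 0 0 0 0 0 3.5 0; 0 0 0 0 0 3.5 0'; python3 st.py
python3 - <<'E'
from bench import r, imaging
from d import *
for n in("side",):
    f=imaging.grab_frame(n);np.savez(f"{n}8.npz",**{k:np.array(f[k]) for k in f})
    u,v=proj(f,[.57,-.033,.01]).astype(int);c=f["color"][max(v-40,0):v+40,u-50:u+50,::-1];print(n,u,v)
    cv2.imwrite(f"pics/{n}8.png",cv2.resize(c,None,fx=7,fy=7,interpolation=cv2.INTER_NEAREST))
E
```

```text
clock: 6.85
tcp_pos: [0.5639, -0.0329, 0.0558]
orientation: [-1.205, 1.216, -1.216]
contact_force: [-0.3, -0.9, -1.8]
grip_width: 0.013
t 6.85 tcp [563.9 -32.9  55.8] F [-0.3  -0.9  -1.77] w 13.0 rv [-1.205  1.216 -1.216]
q [ 0.02  0.53 -0.09  1.95  0.07  0.67 -1.69]
yaw_z -0.5 tilt: ydown [ 0. -0. -1.]
side 336 207
```

View pics/side8.png

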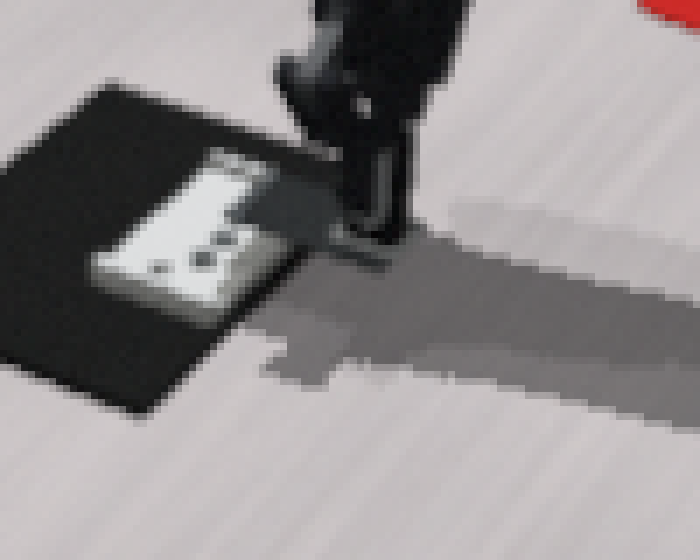

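```bash
python3 -m jog '0 0 0 0 -8 0 0; 0 0 0 10 -8 -1 0; 0 0 0 28 -4 -1 0; 0 0 0 30 0 -1 0; 0 0 0 30 0 0 0'; python3 -m jog '0 0 0 30 0 0 0; 0 0 0 24 0 0 0; 0 0 0 0 15 0 0; 0 0 0 0 15 0 0; 0 0 0 0 13 0 0';python3 st.py 560 -185 20 -0.5
```

```text
clock: 7.32
tcp_pos: [0.5597, -0.1325, 0.0772]
orientation: [-1.205, 1.214, -1.216]
contact_force: [0.3, -0.4, -1.8]
grip_width: 0.0129
clock: 7.73
tcp_pos: [0.5589, -0.1866, 0.0331]
orientation: [-1.204, 1.216, -1.218]
contact_force: [-0.2, -0.6, -1.7]
grip_width: 0.0126
t 7.73 tcp [ 558.9 -186.6   33.1] F [-0.17 -0.65 -1.73] w 12.6 rv [-1.204  1.216 -1.218]
q [ 0.27  0.59 -0.07  1.9   0.06  0.65 -1.42]
yaw_z -0.61 tilt: ydown [ 8.e-04 -7.e-04 -1.e+00]
rot(tool,deg) [-0.05 -0.11  0.04]
shift now-axes [-1.6 13.1  1.1]  target-axes [-1.6 13.1  1.1]
```

```bash
python3 -m jog '0 0 0 0 4 0 0; 0 0 0 0 4 0 0; 0 0 0 0 3 0 0; 0 0 0 0 1 0 0; 0 0 0 0 1 0 0';python3 st.py; python3 -m jog '0 0 0 0 1 0 0; 0 0 0 0 0.5 0 0; 0 0 0 0 0 0 0; 0 0 0 0 0 0 0; 0 0 0 0 0 0 0'; python3 st.py
```

```text
clock: 8.15
tcp_pos: [0.5597, -0.1847, 0.0202]
orientation: [-1.205, 1.215, -1.216]
contact_force: [0.1, -0.2, -1.6]
grip_width: 0.0129
t 8.15 tcp [ 559.7 -184.7   20.2] F [ 0.14 -0.24 -1.6 ] w 12.9 rv [-1.205  1.215 -1.216]
q [ 0.26  0.61 -0.07  1.91  0.07  0.63 -1.42]
yaw_z -0.47 tilt: ydown [ 8.e-04 -2.e-04 -1.e+00]
clock: 8.57
tcp_pos: [0.5593, -0.1849, 0.0185]
orientation: [-1.205, 1.215, -1.216]
contact_force: [0.5, 0.1, -0.9]
grip_width: 0.0132
t 8.57 tcp [ 559.3 -184.9   18.5] F [ 0.52  0.09 -0.89] w 13.2 rv [-1.205  1.215 -1.216]
q [ 0.26  0.61 -0.07  1.91  0.07  0.62 -1.42]
yaw_z -0.5 tilt: ydown [ 3.e-04 -1.e-04 -1.e+00]
```

```bash
python3 -m jog '0 0 0 0 0.5 0 0; 0 0 0 0 0.5 0 0; 0 0 0 0 0.5 0 0; 0 0 0 0 0 0 0; 0 0 0 0 0 0 0'; python3 st.py; python3 -m jog '0 0 0 0 0 0 0.5; 0 0 0 0 0 0 0.5; 0 0 0 0 0 0 0.5; 0 0 0 0 0 0 0.5; 0 0 0 0 0 0 0.5'; python3 st.py;  python3 -m jog '0 0 0 0 -8 0 0.5; 0 0 0 0 -15 0 0.5; 0 0 0 0 -25 0 1; 0 0 0 0 -25 0 1; 0 0 0 0 -25 0 1'
```

```text
clock: 8.98
tcp_pos: [0.5594, -0.185, 0.0175]
orientation: [-1.205, 1.215, -1.216]
contact_force: [-1.7, -0.7, 6.1]
grip_width: 0.013
t 8.98 tcp [ 559.4 -185.    17.5] F [-1.69 -0.72  6.11] w 13.0 rv [-1.205  1.215 -1.216]
q [ 0.26  0.61 -0.07  1.91  0.07  0.62 -1.42]
yaw_z -0.51 tilt: ydown [ 3.e-04 -1.e-04 -1.e+00]
clock: 9.4
tcp_pos: [0.5592, -0.1848, 0.0167]
orientation: [-1.205, 1.216, -1.216]
contact_force: [-0.2, 0.0, 0.1]
grip_width: 0.0426
t 9.4 tcp [ 559.2 -184.8   16.7] F [-0.17  0.03  0.05] w 42.6 rv [-1.205  1.216 -1.216]
q [ 0.26  0.62 -0.07  1.91  0.07  0.62 -1.42]
yaw_z -0.5 tilt: ydown [-1.e-04  0.e+00 -1.e+00]
clock: 9.82
tcp_pos: [0.559, -0.1848, 0.1163]
orientation: [-1.205, 1.216, -1.215]
contact_force: [0.2, -0.3, 1.1]
grip_width: 0.077
```

```bash
python3 - <<'E'
from bench import r, imaging
from d import *
for n in("side","top"):
    f=imaging.grab_frame(n);np.savez(f"{n}9.npz",**{k:np.array(f[k]) for k in f})
    u,v=proj(f,[.6,-.09,.01]).astype(int);c=f["color"][max(v-50,0):v+50,u-65:u+65,::-1];print(n,u,v)
    cv2.imwrite(f"pics/{n}9.png",cv2.resize(c,None,fx=6,fy=6,interpolation=cv2.INTER_NEAREST))
E
```

```text
side 337 195
top 377 191
```

View pics/side9.png

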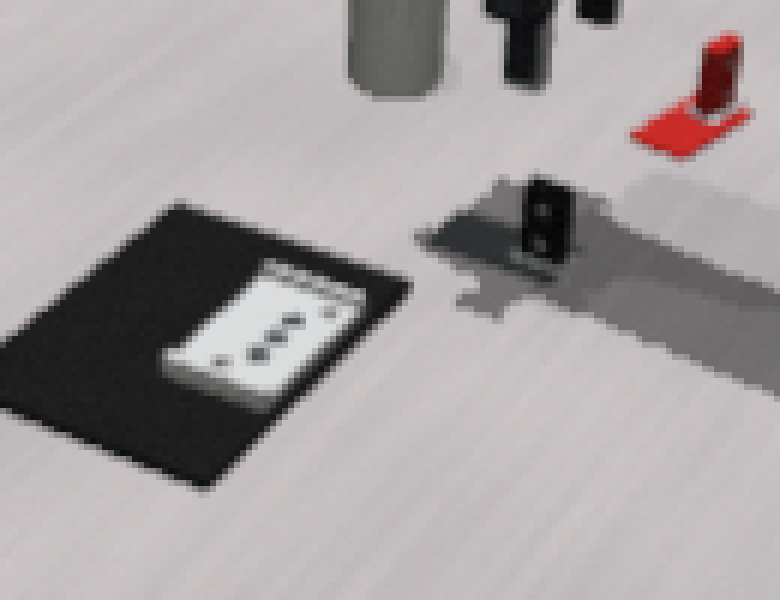

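View pics/top9.png

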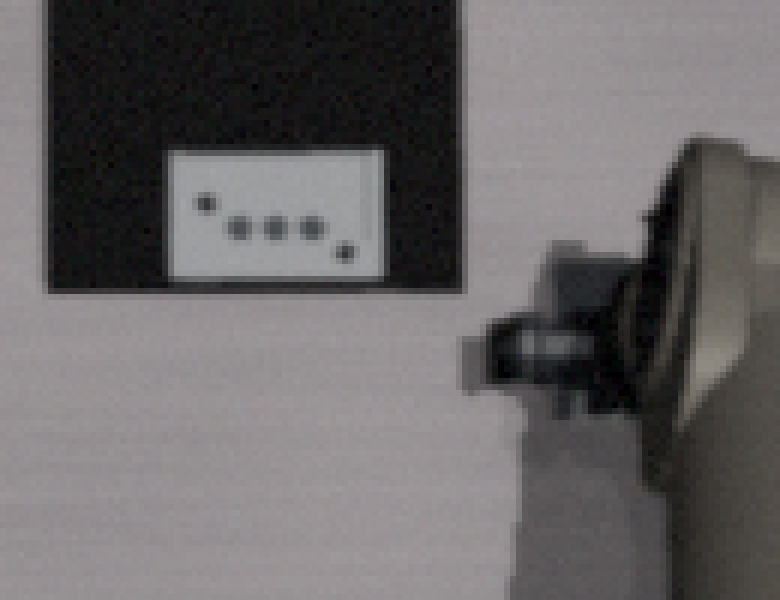

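```bash
cat > pl.py <<'E'
from h import *
def blobs(f,box,thr,k=8):
    x0,y0,x1,y1=box
    I=cv2.resize(f["color"][y0:y1,x0:x1].mean(2),None,fx=k,fy=k,interpolation=cv2.INTER_CUBIC)
    n,l,st,ce=cv2.connectedComponentsWithStats((I<thr).astype(np.uint8))
    out=[]
    for i in range(1,n):
        if 60<st[i,4]<2500:
            p=(ce[i]+.5)/k-.5+np.array([x0,y0]);out.append((p,st[i,4]))
    return out
E
python3 - <<'E'
from pl import *
f=load("top9")
# plate px: crop(165..385,150..282)/6 + (312,141)
for p,a in blobs(f,(341,167,374,187),125):print(p.round(2),a,(onz(f,*p,.012)*1000).round(1))
s=load("side9")
for p,a in blobs(s,(272+30,145+48,272+60,145+66),150):print("side",p.round(2),a,(onz(s,*p,.012)*1000).round(1))
g=f["color"].mean(2)
x0,y0,x1,y1=335,160,381,192;k=8
I=cv2.resize(g[y0:y1,x0:x1],None,fx=k,fy=k,interpolation=cv2.INTER_CUBIC)
cs,_=cv2.findContours((I>80).astype(np.uint8)[:28*8-4],cv2.RETR_EXTERNAL,cv2.CHAIN_APPROX_NONE)
for c in cs:
    if cv2.contourArea(c)>5000:
        P=np.array([onz(f,*((q+.5)/k-.5+[x0,y0]),.013)[:2]*1000 for q in c[:,0]],np.float32);print(cv2.minAreaRect(P))
E
```

```text
[345.92 174.46] 615 [ 6.5e+02 -5.0e-01  1.2e+01]
[351.43 178.53] 860 [638.1 -16.   12. ]
[357.43 178.55] 870 [637.9 -33.1  12. ]
[363.52 178.57] 914 [637.6 -50.4  12. ]
[369.12 182.65] 580 [625.8 -66.1  12. ]
side [326.57 196.8 ] 76 [621.9 -62.9  12. ]
side [320.31 197.99] 344 [634.9 -47.3  12. ]
side [317.53 200.75] 380 [634.6 -30.3  12. ]
side [314.59 203.56] 441 [634.5 -13.2  12. ]
side [308.18 204.94] 127 [647.1   2.7  12. ]
((644.7056274414062, -33.456031799316406), (103.05088806152344, 61.93305587768555), 89.36909484863281)
```

```bash
python3 - <<'E'
from pl import *
from d import pts
f=load("top9")
for p,a in blobs(f,(236,219,269,238),100):print(p.round(2),a,[(onz(f,*p,z)*1000).round(1)[:2] for z in (.041,.036,.03)])
c=f["color"][205:255,225:285,::-1];cv2.imwrite("pics/c9.png",cv2.resize(c,None,fx=12,fy=12,interpolation=cv2.INTER_NEAREST))
s=load("side9");c=s["color"][250:315,265:340,::-1];cv2.imwrite("pics/c10.png",cv2.resize(c,None,fx=10,fy=10,interpolation=cv2.INTER_NEAREST))
E
python3 st.py 643.5 -33.3 90 89.5
```

```text
[266.98 226.35] 1746 [array([503.7, 220.8]), array([503.8, 221.5]), array([503.9, 222.4])]
[239.56 227.62] 155 [array([500.9, 297.1]), array([501. , 298.1]), array([501.2, 299.3])]
[264.22 231.69] 116 [array([488.9, 228.5]), array([489. , 229.3]), array([489.1, 230.1])]
[257.86 234.75] 76 [array([480.6, 246.2]), array([480.7, 247. ]), array([480.8, 248. ])]
[246.93 237.18] 87 [array([474.2, 276.5]), array([474.2, 277.5]), array([474.3, 278.5])]
t 9.92 tcp [ 562.2 -185.7  119.7] F [-0.33 -0.62  0.06] w 85.4 rv [-1.2    1.209 -1.221]
q [ 0.27  0.47 -0.08  1.86  0.05  0.81 -1.41]
yaw_z -0.52 tilt: ydown [ 0.0079 -0.0019 -1.    ]
rot(tool,deg) [ -0.27 -90.02   0.44]
shift now-axes [-153.2   30.    79.7]  target-axes [ 80.   29.7 153.1]
```

View pics/c9.png

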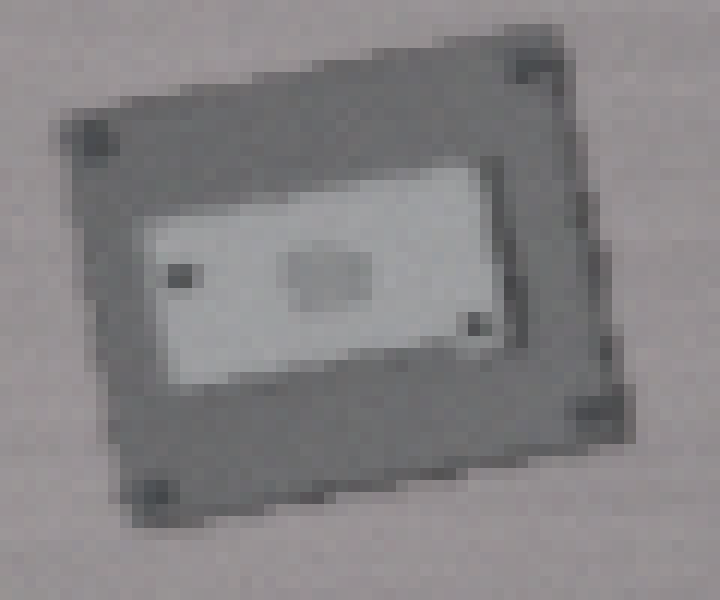

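View pics/c10.png

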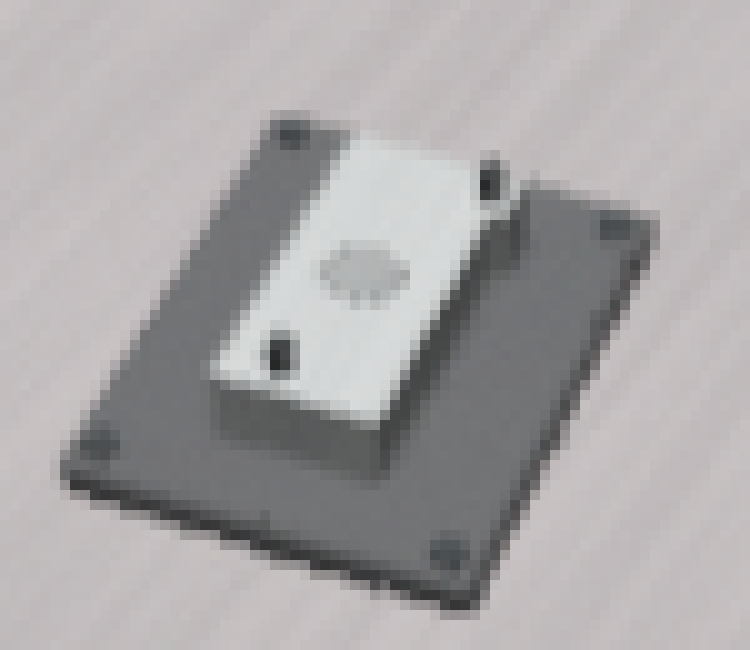

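```bash
python3 -m jog '0 -7 0 0 -2 0 1; 0 -7 0 0 0 0 1; 0 -7 0 0 0 0 1; 0 -7 0 0 0 0 1; 0 -7 0 0 0 0 1'; python3 -m jog '0 -7 0 0 0 0 1; 0 -7 0 0 0 0 1; 0 -7 0 0 0 0 1; 0 -7 0 0 0 0 1; 0 -7 0 0 0 0 1' ; python3 -m jog '0 -7 0 0 0 0 1; 0 -7 0 0 0 0 1; 0 -6 0 0 0 0 1; 0 0 0 0 0 0 1; 0 0 0 0 0 0 1';python3 st.py 643.5 -33.3 90 89.5
```

```text
clock: 10.33
tcp_pos: [0.5589, -0.1848, 0.1167]
orientation: [-1.437, 0.751, -0.75]
contact_force: [-0.8, -0.4, -0.3]
grip_width: 0.0854
clock: 10.75
tcp_pos: [0.5589, -0.1849, 0.1167]
orientation: [-1.553, 0.276, -0.276]
contact_force: [0.5, 0.5, 0.6]
grip_width: 0.0857
clock: 11.17
tcp_pos: [0.559, -0.185, 0.1167]
orientation: [-1.57, 0.01, -0.009]
contact_force: [0.4, 0.0, -0.4]
grip_width: 0.0854
t 11.17 tcp [ 559.  -185.   116.7] F [ 0.37  0.01 -0.44] w 85.4 rv [-1.57   0.01  -0.009]
q [ 0.55  0.51 -0.45  1.84  0.28  0.85 -0.04]
yaw_z 89.3 tilt: ydown [-3.e-04  3.e-04 -1.e+00]
rot(tool,deg) [-0.02 -0.2  -0.02]
shift now-axes [ 82.7  26.7 152.7]  target-axes [ 83.2  26.7 152.4]
```

```bash
python3 -m jog '0 -0.2 0 16.6 3 30.5 1; 0 0 0 16.6 3 30.5 1; 0 0 0 16.6 3 30.5 1; 0 0 0 16.6 3 30.5 1; 0 0 0 16.6 3 30.5 1'; python3 st.py 643.5 -33.3 20 89.5
```

```text
clock: 11.58
tcp_pos: [0.6436, -0.0314, 0.1017]
orientation: [-1.571, 0.007, -0.007]
contact_force: [0.5, -0.8, 0.7]
grip_width: 0.0853
t 11.58 tcp [643.6 -31.4 101.7] F [ 0.49 -0.85  0.69] w 85.3 rv [-1.571  0.007 -0.007]
q [ 0.27  0.61 -0.44  1.71  0.32  0.89 -0.31]
yaw_z 89.49 tilt: ydown [-1.e-04 -4.e-04 -1.e+00]
rot(tool,deg) [ 0.02 -0.01 -0.  ]
shift now-axes [-0.1 81.7 -1.9]  target-axes [-0.1 81.7 -1.9]
```

```bash
python3 -m jog '0 0 0 0 20 -1 1; 0 0 0 0 20 -1 1; 0 0 0 0 20 0 1; 0 0 0 0 15 0 1; 0 0 0 0 6 0 1'; python3 st.py 643.5 -33.3 2.5 89.5
python3 - <<'E'
from bench import r, imaging
from d import *
for n in("side",):
    f=imaging.grab_frame(n);np.savez(f"{n}10.npz",**{k:np.array(f[k]) for k in f})
    u,v=proj(f,[.64,-.033,.02]).astype(int);c=f["color"][max(v-50,0):v+50,u-65:u+65,::-1];print(n,u,v)
    cv2.imwrite(f"pics/{n}10.png",cv2.resize(c,None,fx=6,fy=6,interpolation=cv2.INTER_NEAREST))
E
```

```text
clock: 12.0
tcp_pos: [0.6415, -0.035, 0.0183]
orientation: [-1.571, 0.008, -0.003]
contact_force: [-0.1, 0.4, -0.5]
grip_width: 0.0854
t 12.0 tcp [641.5 -35.   18.3] F [-0.06  0.44 -0.51] w 85.4 rv [-1.571  0.008 -0.003]
q [ 0.24  0.71 -0.4   1.75  0.38  0.76 -0.35]
yaw_z 89.6 tilt: ydown [-3.7e-03 -4.0e-04 -1.0e+00]
rot(tool,deg) [ 0.02  0.1  -0.21]
shift now-axes [ 2.1 15.8  1.7]  target-axes [ 2.  15.8  1.7]
side 316 197
```

View pics/side10.png

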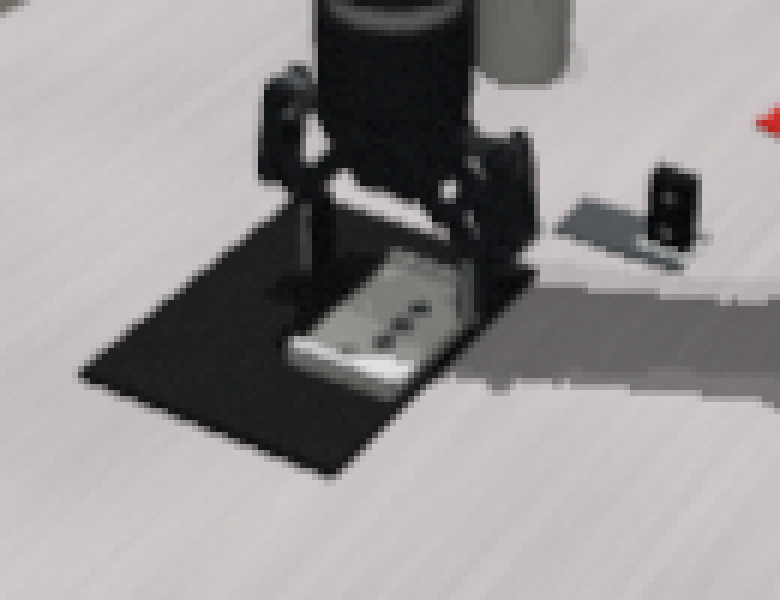

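```bash
python3 -m jog '0 0 0 0 6 0 1; 0 0 0 0 5 0 1; 0 0 0 0 3 0 1; 0 0 0 0 0 0 1; 0 0 0 0 0 0 1'; python3 st.py 643.5 -33.3 2.5 89.5
```

```text
clock: 12.47
tcp_pos: [0.6434, -0.0349, 0.0072]
orientation: [-1.571, 0.004, -0.005]
contact_force: [0.5, -0.1, -0.7]
grip_width: 0.0857
t 12.47 tcp [643.4 -34.9   7.2] F [ 0.5  -0.06 -0.66] w 85.7 rv [-1.571  0.004 -0.005]
q [ 0.24  0.73 -0.39  1.75  0.39  0.74 -0.36]
yaw_z 89.68 tilt: ydown [ 6.e-04  0.e+00 -1.e+00]
rot(tool,deg) [-0.    0.18  0.04]
shift now-axes [0.1 4.7 1.6]  target-axes [0.1 4.7 1.6]
```

```bash
python3 -m jog '0 0.1 0 0 2 1 1; 0 0 0 0 2 0.5 1; 0 0 0 0 0 0 0.74; 0 0 0 0 0 0 0.74; 0 0 0 0 0 0 0.74' 40; python3 st.py 643.5 -33.3 2.5 89.5;  python3 -m jog '0 0 0 0 0 0 0.5; 0 0 0 0 0 0 0.5; 0 0 0 0 0 0 0.5; 0 0 0 0 0 0 0.5; 0 0 0 0 0 0 0.5' 40; python3 st.py 643.5 -33.3 2.5 89.5
```

```text
clock: 12.88
tcp_pos: [0.6431, -0.0334, 0.0029]
orientation: [-1.571, 0.005, -0.006]
contact_force: [-0.4, -1.0, 1.1]
grip_width: 0.0635
t 12.88 tcp [643.1 -33.4   2.9] F [-0.37 -1.03  1.1 ] w 63.5 rv [-1.571  0.005 -0.006]
q [ 0.23  0.73 -0.39  1.75  0.39  0.73 -0.37]
yaw_z 89.6 tilt: ydown [ 1.e-04 -0.e+00 -1.e+00]
rot(tool,deg) [0.   0.1  0.01]
shift now-axes [0.3 0.4 0.1]  target-axes [0.3 0.4 0.1]
clock: 13.3
tcp_pos: [0.6433, -0.0333, 0.0033]
orientation: [-1.571, 0.005, -0.006]
contact_force: [-1.5, -0.5, 5.7]
grip_width: 0.0579
t 13.3 tcp [643.3 -33.3   3.3] F [-1.52 -0.45  5.66] w 57.9 rv [-1.571  0.005 -0.006]
q [ 0.23  0.73 -0.39  1.75  0.39  0.73 -0.37]
yaw_z 89.6 tilt: ydown [ 4.e-04 -1.e-04 -1.e+00]
rot(tool,deg) [0.01 0.1  0.02]
shift now-axes [0.2 0.8 0.1]  target-axes [0.2 0.8 0.1]
```

```bash
python3 -m jog '0 0 0 0 0 0 0.5; 0 0 0 0 -2 0 0.5; 0 0 0 0 -4 0 0.5; 0 0 0 0 -6 0 0.5; 0 0 0 0 -8 0 0.5' 40; python3 st.py 643.5 -33.3 2.5 89.5
python3 - <<'E'
from bench import r, imaging
from d import *
for n in("side",):
    f=imaging.grab_frame(n);np.savez(f"{n}11.npz",**{k:np.array(f[k]) for k in f})
    u,v=proj(f,[.64,-.033,.02]).astype(int);c=f["color"][max(v-50,0):v+50,u-65:u+65,::-1];print(n,u,v)
    cv2.imwrite(f"pics/{n}11.png",cv2.resize(c,None,fx=6,fy=6,interpolation=cv2.INTER_NEAREST))
E
```

```text
clock: 13.72
tcp_pos: [0.6426, -0.0334, 0.0227]
orientation: [-1.571, 0.006, -0.004]
contact_force: [0.1, -0.0, -1.6]
grip_width: 0.0583
t 13.72 tcp [642.6 -33.4  22.7] F [ 0.06 -0.04 -1.59] w 58.3 rv [-1.571  0.006 -0.004]
q [ 0.24  0.71 -0.4   1.75  0.38  0.76 -0.35]
yaw_z 89.6 tilt: ydown [-0.0012  0.     -1.    ]
rot(tool,deg) [-0.    0.1  -0.07]
shift now-axes [ 0.9 20.2  0.1]  target-axes [ 0.9 20.2  0.1]
side 316 197
```

View pics/side11.png

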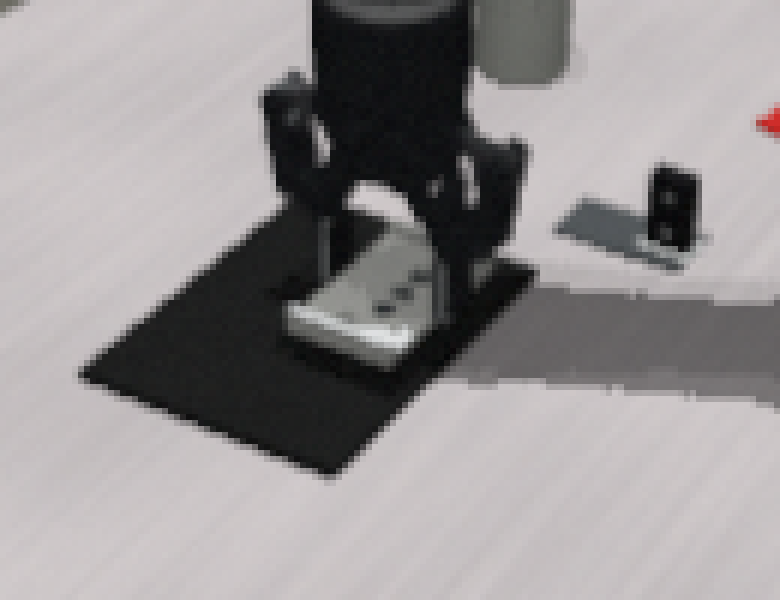

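```bash
python3 -m jog '0 0 0 0 -15 0 0.5; 0 0 0 0 -20 0 0.5; 0 0 0 0 -20 0 0.5; 0 -5.2 0 0 0 0 0.5; 0 -5.2 0 0 0 0 0.5' 40; python3 st.py 500.5 264.4 78 100
```

```text
clock: 14.18
tcp_pos: [0.6446, -0.0332, 0.0808]
orientation: [-1.567, -0.143, 0.137]
contact_force: [-0.3, 0.5, -0.9]
grip_width: 0.0575
t 14.18 tcp [644.6 -33.2  80.8] F [-0.32  0.46 -0.94] w 57.5 rv [-1.567 -0.143  0.137]
q [ 0.3   0.64 -0.48  1.72  0.37  0.86 -0.16]
yaw_z 100.24 tilt: ydown [ 4.1e-03 -5.0e-04 -1.0e+00]
rot(tool,deg) [0.07 0.24 0.22]
shift now-axes [-88.9   2.1 318.5]  target-axes [-90.2   2.8 318.1]
```

```bash
python3 -m jog '0 0 0 -9 0 30 0.5; 0 0 0 -9 0 33 0.5; 0 0 0 -9 0 33 0.5; 0 0 0 -9 0 33 0.5; 0 0 0 -9 0 33 0.5' 40;python3 -m jog '0 0 0 -9 0 33 0.5; 0 0 0 -9 0 33 0.5; 0 0 0 -9 0 33 0.5; 0 0 0 -9 0 33 0.5; 0 0 0 -9 0 20 0.5' 40; python3 st.py 500.5 264.4 60 100;python3 -m jog '0 0 0 0 10 0 0.5; 0 0 0 0 10 0 0.5; 0 0 0 0 0 0 0.5; 0 0 0 0 0 0 0.5; 0 0 0 0 0 0 0.5'; python3 st.py 500.5 264.4 55 100
```

```text
clock: 14.6
tcp_pos: [0.5701, 0.1196, 0.079]
orientation: [-1.567, -0.138, 0.136]
contact_force: [0.3, 0.3, -0.6]
grip_width: 0.0583
clock: 15.02
tcp_pos: [0.4986, 0.2647, 0.0794]
orientation: [-1.564, -0.141, 0.139]
contact_force: [0.1, 0.7, -0.7]
grip_width: 0.0583
t 15.02 tcp [498.6 264.7  79.4] F [ 0.11  0.71 -0.68] w 58.3 rv [-1.564 -0.141  0.139]
q [-0.19  0.54 -0.52  1.92  0.38  0.77 -0.75]
yaw_z 100.2 tilt: ydown [ 0.0014  0.0028 -1.    ]
rot(tool,deg) [-0.14  0.2   0.11]
shift now-axes [ 1.8 19.4 -0.7]  target-axes [ 1.8 19.4 -0.6]
clock: 15.43
tcp_pos: [0.5008, 0.2588, 0.0578]
orientation: [-1.567, -0.135, 0.135]
contact_force: [-0.3, 0.1, -1.0]
grip_width: 0.0583
t 15.43 tcp [500.8 258.8  57.8] F [-0.26  0.14 -1.04] w 58.3 rv [-1.567 -0.135  0.135]
q [-0.2   0.57 -0.5   1.93  0.4   0.74 -0.76]
yaw_z 99.86 tilt: ydown [ 0.e+00 -8.e-04 -1.e+00]
rot(tool,deg) [ 0.04 -0.14 -0.01]
shift now-axes [0.7 2.8 5.6]  target-axes [0.7 2.8 5.6]
```

```bash
python3 -m jog '0 -0.1 0 0.7 4 3 0.5; 0 0 0 0 4 2.6 0.5; 0 0 0 0 0 0 0.5; 0 0 0 0 0 0 0.5; 0 0 0 0 0 0 0.5'; python3 st.py 500.5 264.4 40 100
python3 - <<'E'
from bench import r, imaging
from d import *
for n in("side","top"):
    f=imaging.grab_frame(n);np.savez(f"{n}12.npz",**{k:np.array(f[k]) for k in f})
    u,v=proj(f,[.5,.264,.04]).astype(int);c=f["color"][max(v-40,0):v+40,u-45:u+45,::-1];print(n,u,v)
    cv2.imwrite(f"pics/{n}12.png",cv2.resize(c,None,fx=7.5,fy=7.5,interpolation=cv2.INTER_NEAREST))
E
```

```text
clock: 15.85
tcp_pos: [0.4996, 0.2659, 0.0497]
orientation: [-1.566, -0.138, 0.139]
contact_force: [0.4, -0.3, -1.2]
grip_width: 0.0585
t 15.85 tcp [499.6 265.9  49.7] F [ 0.36 -0.28 -1.22] w 58.5 rv [-1.566 -0.138  0.139]
q [-0.22  0.59 -0.5   1.93  0.41  0.73 -0.78]
yaw_z 100.1 tilt: ydown [-1.e-04 -0.e+00 -1.e+00]
rot(tool,deg) [ 0.    0.1  -0.01]
shift now-axes [ 0.6  9.7 -1.6]  target-axes [ 0.6  9.7 -1.6]
side 300 272
top 251 227
```

View pics/side12.png

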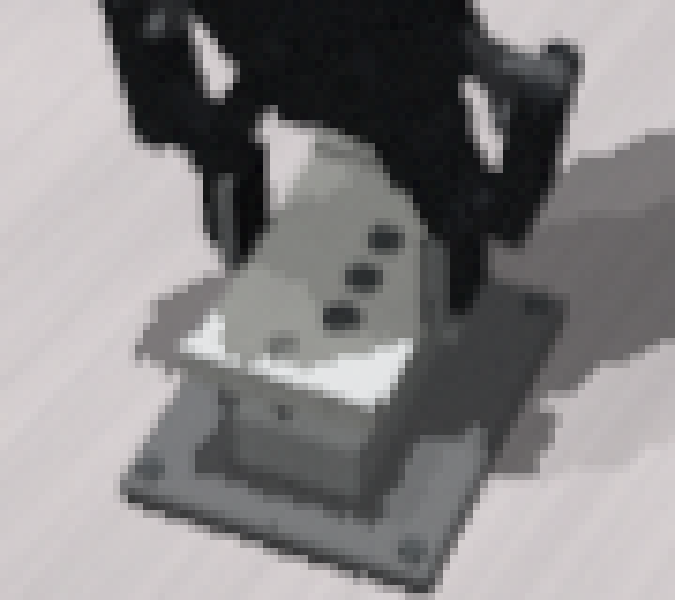

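View pics/top12.png

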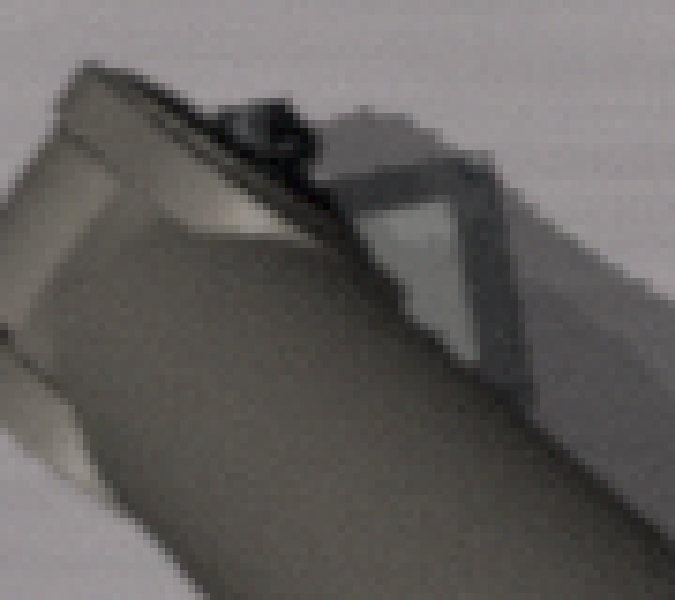

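```bash
python3 - <<'E'
from pl import *
s9=load("side9");s=load("side12")
pins=[]
for p,a in blobs(s9,(289,281,296,290),120)+blobs(s9,(310,264,317,271),120):
    print("pin",p.round(2),a,[(onz(s9,*p,z)*1000).round(1)[:2] for z in(.035,.0365)]);pins.append(onz(s9,*p,.036)[:2]*1000)
print("pinmid",np.mean(pins,0))
for p,a in blobs(s,(294,256,311,281),100):print("mark",p.round(2),a,[(onz(s,*p,z)*1000).round(1)[:2] for z in(.0575,.0585)])
for p,a in blobs(s,(289,275,297,281),125):print("hole",p.round(2),a,[(onz(s,*p,z)*1000).round(1)[:2] for z in(.0575,.0585)])
c=s9["color"][278:294,285:300,::-1]
print(s9["color"][279:292,287:298].mean(2).astype(int));print(s9["color"][263:274,308:319].mean(2).astype(int))
E
```

```text
pin [292.52 285.09] 506 [array([497.6, 301.8]), array([496.7, 302.9])]
pin [289.68 289.09] 134 [array([496.4, 314.4]), array([495.6, 315.5])]
pin [313.6  267.72] 469 [array([485.7, 232.9]), array([484.9, 234.1])]
pinmid [492.67173938 283.78344259]
mark [308.99 257.11] 687 [array([500.9, 228.4]), array([500.3, 229.3])]
mark [305.86 263.4 ] 1050 [array([496.1, 249.3]), array([495.5, 250.1])]
mark [302.97 268.55] 1112 [array([492.9, 266.1]), array([492.3, 266.9])]
mark [300.09 273.71] 1114 [array([489.8, 282.5]), array([489.2, 283.3])]
mark [309.92 279.4 ] 182 [array([462.5, 285.4]), array([462. , 286.1])]
hole [292.03 277.41] 452 [array([498.7, 300.6]), array([498.1, 301.4])]
[[115 115 123 158 203 215 215 213 213 213 206]
 [115 116 136 194 213 215 215 213 213 213 212]
 [115 126 172 213 216 216 213 214 214 213 212]
 [118 149 204 214 213 200 203 213 214 214 212]
 [129 178 213 216 202 144 146 185 213 212 213]
 [158 204 216 213 176  68  69 148 212 213 212]
 [197 214 216 205 149  44  71 149 214 214 212]
 [214 216 216 210 173  39  64 144 215 212 211]
 [183 202 203 215 200 124 138 181 214 211 213]
 [119 149 154 178 177 179 200 216 212 211 214]
 [ 91  91  93 107 119 153 172 183 201 213 212]
 [ 90  92  88  91  91  89  91 115 150 168 181]
 [ 91  92  90  91  91  88  88  86  89  92 117]]
[[187 185 187 190 192 193 194 195 193 189 188]
 [187 188 190 190 193 195 195 193 190 188 189]
 [200 198 193 193 192 178 167 191 188 188 186]
 [212 210 205 203 190 127 107 165 189 188 187]
 [214 214 212 210 192  65  74 137 185 187 175]
 [214 213 212 213 195  40  72 144 190 158 144]
 [214 211 211 216 194  59  76 153 180 107 120]
 [213 212 213 216 206 162 165 178 137  90 116]
 [212 212 215 215 212 193 170 159  87  90 116]
 [212 214 215 214 205 141  86  94  69  91 116]
 [213 216 214 212 184  91  82  80  71  88 112]]
```

```bash
python3 - <<'E'
from h import *
t=load("top12");c=t["color"][200:245,248:280,::-1];cv2.imwrite("pics/c11.png",cv2.resize(c,None,fx=16,fy=16,interpolation=cv2.INTER_NEAREST))
R10=R.from_euler('z',10.1,degrees=True).as_matrix()
for c in((.4996,.2659),):
    for off,z in(((30,-50),.0644),((30,-50),.0524),((30,-44),.0584),((0,-50),.0644)):
        p=np.array([*c,0])+R10@np.array([*off,0])/1000;p[2]=z;q=proj(t,p);print(off,z,q.round(2),"c11px",((q+.5-[248,200])*16).round(0))
E
```

```text
(30, -50) 0.0644 [265.38 213.6 ] c11px [286. 226.]
(30, -50) 0.0524 [266.   213.82] c11px [296. 229.]
(30, -44) 0.0584 [263.54 214.12] c11px [257. 234.]
(0, -50) 0.0644 [267.3  224.39] c11px [317. 398.]
```

View pics/c11.png

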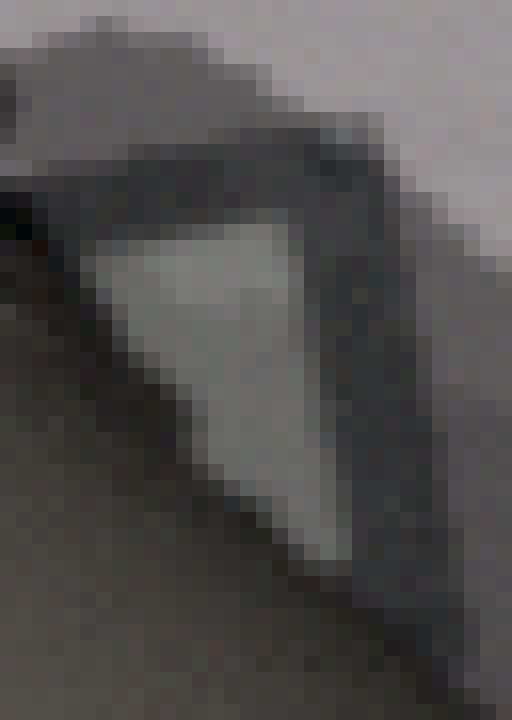

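```bash
python3 -m jog '0 0 0 -1.2 2 0.6 0.5; 0 0 0 0 3 0 0.5; 0 0 0 0 2 0 0.5; 0 0 0 0 1 0 0.5; 0 0 0 0 0 0 0.5'; python3 -m jog '0 0 0 0 0 0 0.5; 0 0 0 0 0 0 0.5; 0 0 0 0 0 0 0.5; 0 0 0 0 0 0 0.5; 0 0 0 0 0 0 0.5'; python3 st.py 498.3 266.3 40.3 100
cat > look.py <<'E'
import sys
from bench import r, imaging
from pl import *
k=sys.argv[1]
f=imaging.grab_frame("side");np.savez(f"side{k}.npz",**{q:np.array(f[q]) for q in f})
c=f["color"][235:305,265:345,::-1];cv2.imwrite(f"pics/side{k}.png",cv2.resize(c,None,fx=8.5,fy=8.5,interpolation=cv2.INTER_NEAREST))
o=r.get_obs()["tcp_pos"];z=o[2]+.0087
print("tcp",(o*1000).round(1))
for p,a in blobs(f,(290,252,312,288),100):
    if a>400: print("mark",p.round(2),a,(onz(f,*p,z)*1000).round(1)[:2])
E
python3 look.py 13
```

```text
clock: 16.37
tcp_pos: [0.4982, 0.2661, 0.0414]
orientation: [-1.567, -0.138, 0.139]
contact_force: [-0.1, -0.2, -1.7]
grip_width: 0.0581
clock: 16.78
tcp_pos: [0.4984, 0.2663, 0.0419]
orientation: [-1.566, -0.139, 0.138]
contact_force: [0.2, 0.9, -1.1]
grip_width: 0.0582
t 16.78 tcp [498.4 266.3  41.9] F [ 0.16  0.86 -1.13] w 58.2 rv [-1.566 -0.139  0.138]
q [-0.22  0.6  -0.49  1.93  0.42  0.71 -0.79]
yaw_z 100.1 tilt: ydown [ 2.e-04  1.e-04 -1.e+00]
rot(tool,deg) [-0.    0.1   0.01]
shift now-axes [-0.1  1.6  0. ]  target-axes [-0.1  1.6  0. ]
tcp [498.4 266.3  41.9]
mark [290.2  260.38] 1062 [536.1 254. ]
mark [306.34 266.17] 1051 [494.2 250.3]
mark [311.12 271.56] 517 [476.1 258.8]
mark [303.38 271.29] 1142 [491.3 267.1]
mark [300.54 276.49] 1108 [488.1 283.4]
mark [310.04 284.71] 1168 [457.6 292.7]
```

View pics/side13.png

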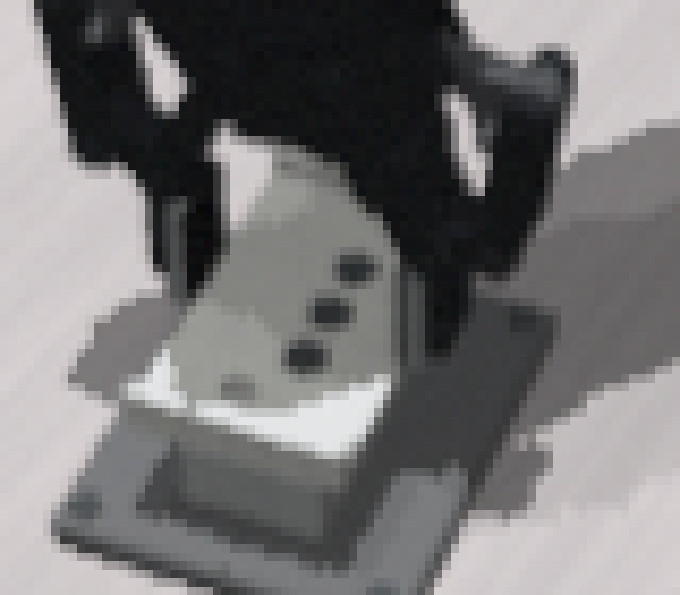

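```bash
python3 -m jog '0 0 0 0 1.5 0.2 0.5; 0 0 0 0 1.5 0 0.5; 0 0 0 0 1.5 0 0.5; 0 0 0 0 1.5 0 0.5; 0 0 0 0 0 0 0.5' 30; python3 st.py;python3 look.py 14
```

```text
clock: 17.25
tcp_pos: [0.4981, 0.2663, 0.0353]
orientation: [-1.567, -0.138, 0.139]
contact_force: [-0.9, -0.7, -1.2]
grip_width: 0.0583
t 17.25 tcp [498.1 266.3  35.3] F [-0.87 -0.7  -1.2 ] w 58.3 rv [-1.567 -0.138  0.139]
q [-0.23  0.61 -0.49  1.94  0.43  0.7  -0.79]
yaw_z 100.1 tilt: ydown [-6.e-04 -4.e-04 -1.e+00]
tcp [498.2 266.4  35.5]
mark [290.43 262.66] 1390 [535.3 254.7]
mark [306.5  268.32] 1070 [493.7 250.6]
mark [303.61 273.48] 1132 [490.6 267.4]
mark [300.74 278.64] 1072 [487.6 283.6]
mark [310.4  285.49] 632 [458.8 289.4]
```

View pics/side14.png

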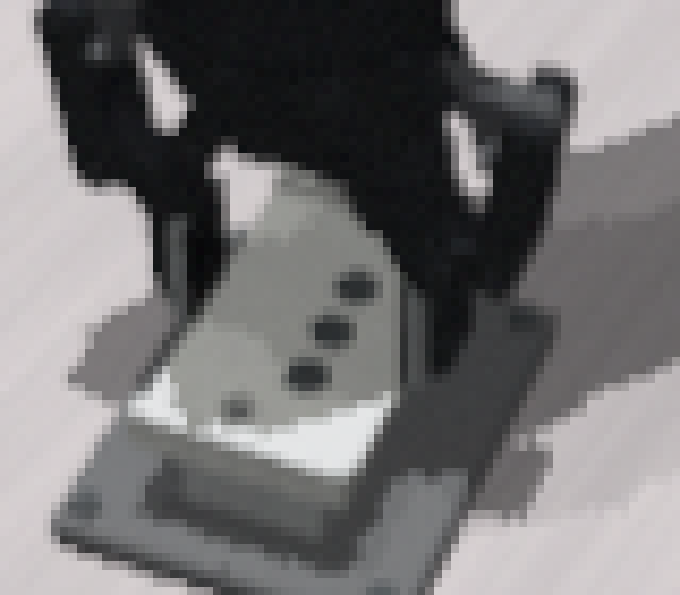

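```bash
python3 -m jog '0 0 0 0.3 1 0 0.5; 0 0 0 0 1 0 0.5; 0 0 0 0 1 0 0.5; 0 0 0 0 0 0 0.5; 0 0 0 0 0 0 0.5'; python3 st.py; python3 -m jog '0 0 0 0 1 0 0.5; 0 0 0 0 1 0 0.5; 0 0 0 0 1 0 0.5; 0 0 0 0 0 0 0.5; 0 0 0 0 0 0 0.5'; python3 st.py
```

```text
clock: 17.72
tcp_pos: [0.4986, 0.2665, 0.0327]
orientation: [-1.566, -0.138, 0.139]
contact_force: [0.7, -0.0, 0.1]
grip_width: 0.0582
t 17.72 tcp [498.6 266.5  32.7] F [ 0.66 -0.03  0.15] w 58.2 rv [-1.566 -0.138  0.139]
q [-0.23  0.61 -0.48  1.94  0.43  0.7  -0.8 ]
yaw_z 100.1 tilt: ydown [-2.e-04 -1.e-04 -1.e+00]
clock: 18.13
tcp_pos: [0.4986, 0.2665, 0.0297]
orientation: [-1.566, -0.138, 0.139]
contact_force: [-0.6, -0.2, -1.2]
grip_width: 0.0584
t 18.13 tcp [498.6 266.5  29.7] F [-0.65 -0.25 -1.19] w 58.4 rv [-1.566 -0.138  0.139]
q [-0.23  0.62 -0.48  1.94  0.43  0.69 -0.8 ]
yaw_z 100.11 tilt: ydown [-1.e-04 -1.e-04 -1.e+00]
```

```bash
python3 -m jog '0 0 0 0 1 0 0.5; 0 0 0 0 0.7 0 0.5; 0 0 0 0 0.5 0 0.5; 0 0 0 0 0 0 0.5; 0 0 0 0 0 0 0.5'; python3 st.py; python3 look.py 15
```

```text
clock: 18.55
tcp_pos: [0.4986, 0.2665, 0.0276]
orientation: [-1.566, -0.138, 0.138]
contact_force: [0.0, 0.3, -0.7]
grip_width: 0.0584
t 18.55 tcp [498.6 266.5  27.6] F [ 0.04  0.25 -0.73] w 58.4 rv [-1.566 -0.138  0.138]
q [-0.23  0.62 -0.48  1.94  0.43  0.69 -0.8 ]
yaw_z 100.1 tilt: ydown [-1.e-04 -1.e-04 -1.e+00]
tcp [498.6 266.5  27.6]
mark [290.95 264.69] 1790 [535.3 253.1]
mark [306.29 270.77] 1122 [494.2 250.9]
mark [311.11 276.68] 521 [475.2 260.5]
mark [303.45 275.92] 1086 [491.1 267.6]
mark [300.57 281.04] 1067 [488.3 283.7]
mark [292.52 284.62] 515 [497.6 301.6]
```

View pics/side15.png

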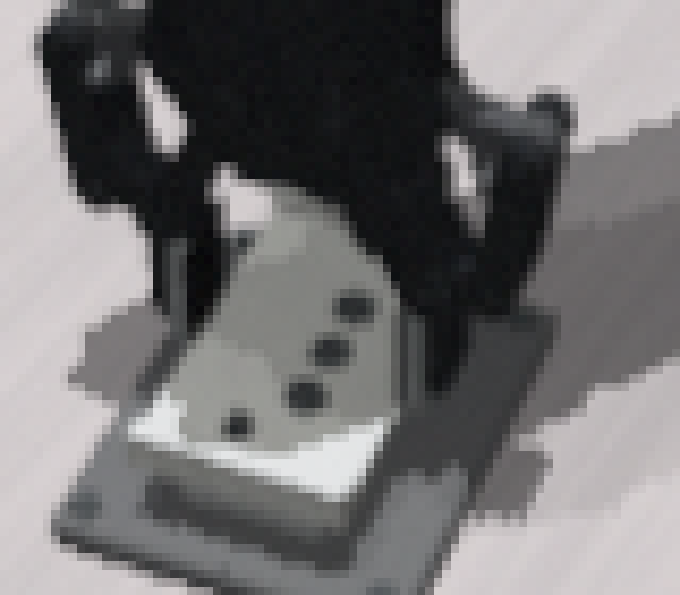

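```bash
python3 -m jog '0 0 0 0 0.5 0 0.5; 0 0 0 0 0.5 0 0.5; 0 0 0 0 0 0 0.5; 0 0 0 0 0 0 0.5; 0 0 0 0 0 0 0.5'; python3 -m jog '0 0 0 0 0 0 1; 0 0 0 0 0 0 1; 0 0 0 0 0 0 1; 0 0 0 0 0 0 1; 0 0 0 0 0 0 1'; python3 st.py; python3 look.py 16
```

```text
clock: 19.02
tcp_pos: [0.4988, 0.2666, 0.0273]
orientation: [-1.567, -0.139, 0.138]
contact_force: [-1.7, -0.6, 5.9]
grip_width: 0.0582
clock: 19.43
tcp_pos: [0.4986, 0.2665, 0.0265]
orientation: [-1.566, -0.138, 0.138]
contact_force: [0.1, 0.0, 0.2]
grip_width: 0.0851
t 19.43 tcp [498.6 266.5  26.5] F [0.12 0.01 0.21] w 85.1 rv [-1.566 -0.138  0.138]
q [-0.23  0.62 -0.48  1.94  0.44  0.68 -0.8 ]
yaw_z 100.1 tilt: ydown [-0.  0. -1.]
tcp [498.6 266.6  26.5]
mark [291.48 265.36] 1044 [533.7 253.4]
mark [306.22 270.82] 1091 [494.9 250.2]
mark [303.27 275.99] 1112 [492.  267.1]
mark [300.49 281.12] 1059 [488.8 283.2]
mark [292.51 284.66] 525 [498.2 300.9]
```

View pics/side16.png

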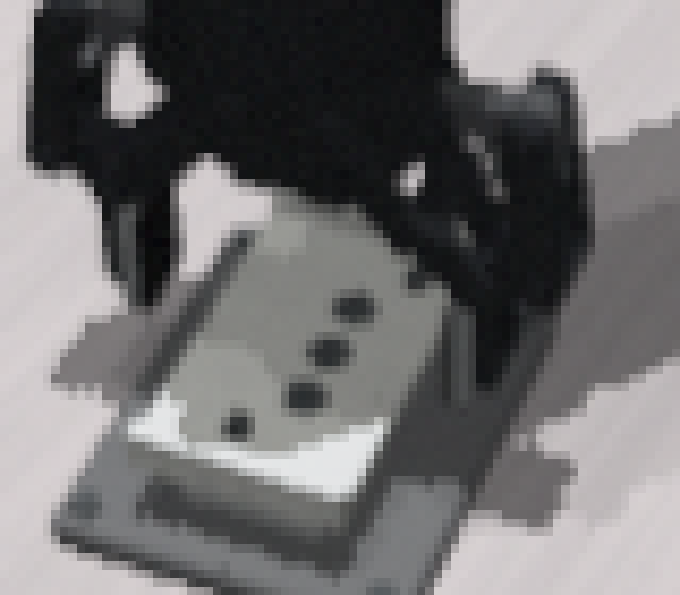

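```bash
python3 -m jog '0 0 0 0 -6 0 1; 0 0 0 0 -12 0 1; 0 0 0 0 -25 0 1; 0 0 0 0 -30 0 1; 0 0 0 0 -35 0 1'; python3 -m jog '0 0 0 0 -30 0 1; 0 0 0 0 -10 -30 1; 0 0 0 0 0 -35 1; 0 0 0 0 0 -35 1; 0 0 0 0 0 -35 1'; python3 -m jog '0 0 0 0 0 -35 1; 0 0 0 0 0 -30 1; 0 0 0 0 0 -20 1; 0 0 0 0 0 0 1; 0 0 0 0 0 0 1'
python3 - <<'E'
from bench import r, imaging
from d import *
for n in("side","top"):
    f=imaging.grab_frame(n);np.savez(f"{n}17.npz",**{k:np.array(f[k]) for k in f})
    cv2.imwrite(f"pics/{n}17.png",f["color"][:,:,::-1])
    u,v=proj(f,[.5,.264,.03]).astype(int);c=f["color"][v-40:v+40,u-45:u+45,::-1];cv2.imwrite(f"pics/{n}17c.png",cv2.resize(c,None,fx=7,fy=7,interpolation=cv2.INTER_NEAREST))
E
```

```text
clock: 19.9
tcp_pos: [0.4977, 0.2662, 0.1357]
orientation: [-1.567, -0.137, 0.14]
contact_force: [0.6, 0.5, -0.4]
grip_width: 0.0855
clock: 20.32
tcp_pos: [0.5226, 0.1325, 0.1763]
orientation: [-1.566, -0.141, 0.137]
contact_force: [-0.1, 0.4, -0.5]
grip_width: 0.0852
clock: 20.73
tcp_pos: [0.5375, 0.0487, 0.1755]
orientation: [-1.567, -0.137, 0.135]
contact_force: [0.3, 0.7, 0.6]
grip_width: 0.0854
```

View pics/side17.png

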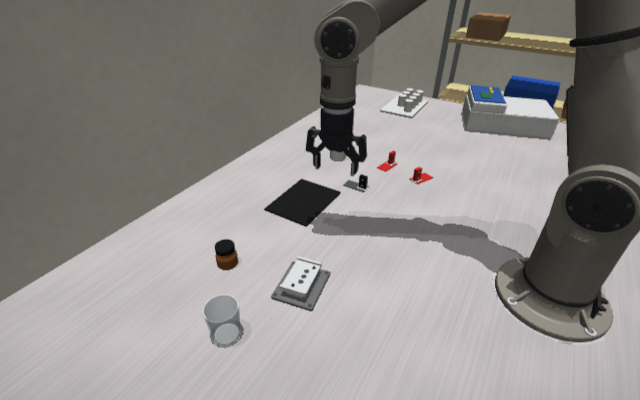

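View pics/side17c.png

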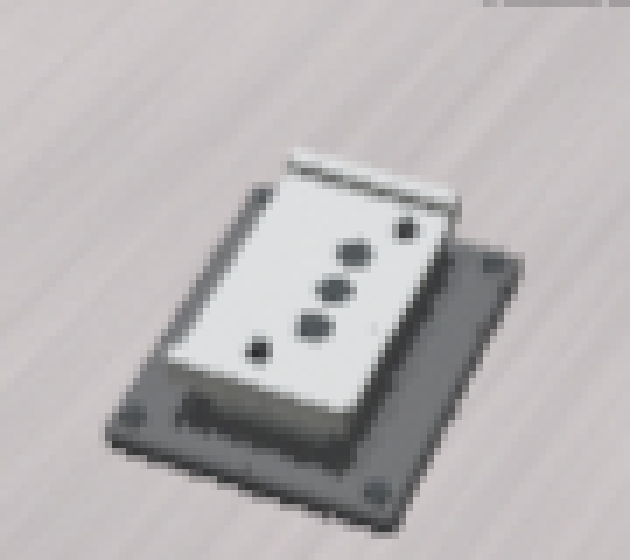

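View pics/top17.png

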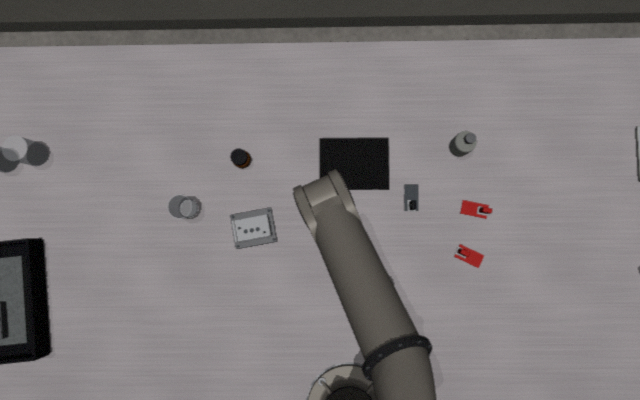

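View pics/top17c.png

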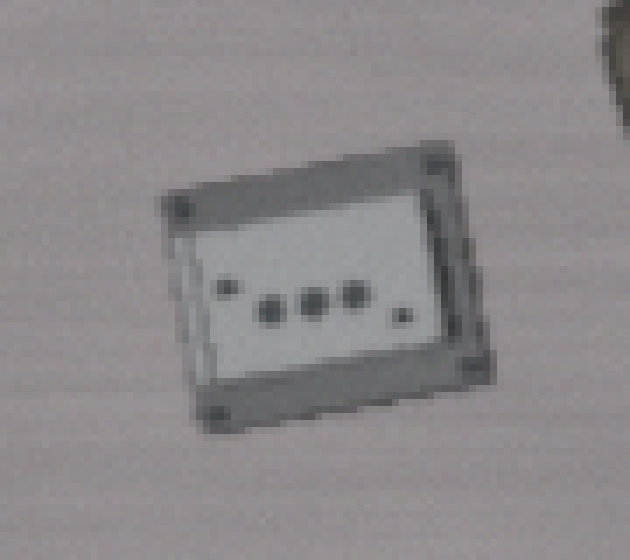

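Plate is seated: both holes are dark with the pins through them (side crop (258,350) and (405,230)), and the lifter stands beside the mat (top (411,198)). I'll take one depth check of plate height and level, then hand in.

```bash
python3 - <<'E'
from d import *
f=load("top17");P=pts(f,np.ones((400,640),bool))*1000
c,s=np.cos(np.radians(10)),np.sin(np.radians(10));d=P[:,:2]-[500.9,264.4]
u=d[:,0]*c+d[:,1]*s;v=-d[:,0]*s+d[:,1]*c
m=(abs(u)<25)&(abs(v)<40)&(P[:,2]<80);A=np.c_[u[m],v[m],np.ones(m.sum())]
k,*_=np.linalg.lstsq(A,P[m,2],rcond=None);print("plate face z(exp 36)",k[2].round(2),"tilt deg",np.degrees(k[:2]).round(2),m.sum())
m=(P[:,0]>580)&(P[:,0]<615)&(abs(P[:,1]+185)<15)&(P[:,2]<40);print("blade top",P[m,2].mean().round(2),m.sum())
from bench import r
o=r.get_obs();print(o["qvel"].round(4),o["clock"])
E
```

```text
plate face z(exp 36) 34.94 tilt deg [0.75 0.2 ] 511
blade top 1.38 124
[-0.0149  0.0053 -0.0071  0.0021  0.0028 -0.0025 -0.001 ] 20.8333
```

```bash
python3 - <<'E'
from bench import r
print(r.hand_in())
E
```

```text
the job is handed in; nothing more can be done
None
```

I tipped the plate over onto the mat with the lifter, so it lay ribs up. I stood the lifter back on the bench beside the mat. Then I seated the plate on the reading stage, with both pins through its holes. I handed the job in at about 21 s.

**Last checks:**
- **Plate on the stage:** after I let go, both pins showed dark through their holes in both cameras. The plate touched down when its underside was about 30 mm up, which is the height of the stage. Camera depth put its upper face at about 35.5 mm against an expected 36, after correcting for a 0.6 mm low reading seen on the bench. The tilt was under 1°.
- **Lifter:** it stands upright, with the top of its blade at about 2 mm, so the blade is flat on the bench.
- **Bottle, beaker, jar and the red look-alikes:** they look unmoved in the last pictures. I checked this by eye only and did not measure it.

**What disagreed:** the side and top cameras differed by 3 to 5 mm in absolute position. Lining up over the stage, they agreed in x but differed by 1 to 2 mm in y. I aimed between them, and the plate went over the pins without any noticeable side force.

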